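# Pin the well plate into line on its filter base

## Robot

A 6-joint arm with a two-finger parallel gripper is mounted at the origin on the work surface. World frame = base frame: x ahead of the robot, y to its left, z up, the work surface at z = 0. Lengths are in m, angles in rad, forces in N, time in s.
With the tool pointing down it reaches from about 0.4 to 0.925 m from the base axis. Payload 3.4 kg.
Tool frame: the origin (TCP) lies on the mounting face of the last link; the fingertips stand 173 mm ahead of it and the grasp point (between the pads) lies 155 mm ahead of it (arm.hold_point_z is the distance from the TCP to the grasp point, in m); y points along the fingers, x is the direction in which the jaws open and shut, and the axes are right-handed (so a half turn about y gives the same grasp; the last joint's range is limited). The gripper opens to 85 mm and grips with 20 to 120 N. Pads are 22 mm wide; open, the fingers measure 114 mm over their backs; the gripper's body (76 mm by 85 mm) begins 54 mm behind the grasp point. The pads swing forward as they close: fully open they stand 13 mm farther back than shut.
Start: joints at [-1.399, 0.307, 1.506, -0, 1.328, -0.073], TCP at [0.14, -0.558, 0.405] pointing down, gripper open.
Joint ranges: [-3.12, 3.12], [-1.05, 2.28], [0.14, 2.33], [-1.42, 4.57], [0.1, 2.73], [-2.68, 2.68]. Speed limits (rad/s): [2.57, 2.57, 3.14, 3.14, 3.14, 3.14].

## Interface

Orientations are given as a rotation vector (axis times angle).
In Python, from workcell import arm, viewer gives the robot as it stands. The module is installed in compiled form; this text tells all that it offers.
- The arm moves only by the tool apply_moves, never from a script. Its argument "rows" is a list of rows, each an object with "dp": the shift along the tool's x, y, z in m, a list of three; "turn": the turn about the tool's y in rad; "jaw": the opening, from 0 (shut) to 1 (fully open). A call has 1 to 8 rows; each row shifts and turns the commanded pose from where the row before left it, along the tool's axes as they then stand; what a row does not reach is not made up. A row lasts 1/8 s, in which the tool goes at most 62.5 mm and 10.7 degrees, less where a joint would pass 70% of its speed; a pose out of reach is approached as far as the arm can. A call with a gripper value outside its range is refused whole. The fingers move at their own pace and stop on an object; the grip force is fixed at half the most. Time passes only in rows, so rows that do not move let the fingers close. It gives the time, the measured TCP pose, the force and the opening at its end, in the units of the state.
- arm.read_state(): the state, without advancing time (a new reading comes with each control period).
- viewer.capture(name): name is "side" or "top"; returns a dict with "img" (480x640x3 uint8, red, green, blue), "fov_y" (degrees; the focal length in pixels is half the picture's height over the tangent of half this angle, whatever the lens; pixels are square), "cx", "cy" (the principal point, pixels), "pose" (4x4, takes a point from camera to world coordinates). Camera axes: x right, y up, looking along -z (the intrinsics and any distortion apply to the point x, -y, -z); pixel columns grow to the right and rows downward; lengths in m; the calibration is good to about 2 mm. A picture is of the moment at which its call begins. There is no depth.
- arm.sign_off(): hands the job in, once; it reports no verdict.
The state is a dict: "t": time; "joint_pos": joint angles; "dq": joint speeds; "joint_torque": joint torques, N m; "tcp_pos": TCP position; "ee_rot": TCP orientation; "ft_force": force on the tool from outside, world axes, zero at the start; "ft_torque": the same for the moment, N m; "grip_width": finger opening in m.
Only numpy, scipy, OpenCV 4.12 (cv2) and the standard library are available. Lean on these libraries where they do the work, as an engineer would, in place of code of your own. Each camera call takes 0.05 s, during which the arm holds its last target.

## Task

The white well plate has slipped out of line on its dark steel filter base. Lift the blue guard off it and hang the guard over the horizontal bar, then drive the two tapered pins from the yellow rack (red and orange handles) down through the plate's two end holes into the base, pulling the holes into line, until both collars sit flush on the plate; let go of everything. Leave the green-handled rod in its rack hole and do not disturb the tip box, the jar or the amber bottle.

Things in the scene. Friction and masses are not known exactly. Their poses are not given: they have to be found in the camera images.
- base: dark steel filter base, block 160 x 90 x 55 mm (x, y, z), fixed to the bench. Origin at the centre of its underside, z up, x along its length. Two through holes on the length axis at x = -60 (near) and +60 mm (far)
- plate: white well plate with blue wells, 160 x 90 x 12 mm, 0.25 kg, lying loose on the base, its top 67 mm above the bench; slipped some 2 to 6 mm at the holes, mostly towards the base's +y side, and turned by up to 1 degree, so that its holes overlap the base's only in part. Origin at the centre of its underside, x along its length
- base_hole_near (a point): centre of the base's hole at its -x end, at the base's top face, 55 mm above the bench: through hole, 20 mm across, axis vertical
- base_hole_far (a point): centre of the base's hole at its +x end, at the base's top face, 55 mm above the bench: through hole, 20 mm across, axis vertical
- plate_hole_near (a point): centre of the plate's hole at its -x end, at the plate's top face: through hole, 20 mm across, axis vertical
- plate_hole_far (a point): centre of the plate's hole at its +x end, at the plate's top face: through hole, 20 mm across, axis vertical
- guard: blue sheet-metal guard, 0.22 kg: an arch with a peaked roof, 198 mm long (its x) and 40 mm wide (its y), sheet 4 mm thick, standing on the bench astride base and plate and covering both holes. Its two upright legs are at x = +-97 mm; the roof rises from 100 mm at the legs to its ridge in the middle, 125 mm underneath. Origin midway between the feet, at foot level, z up
- guard_grip (a point): point in the guard's black rubber grip block, which stands on the middle of the roof: 18 mm (guard x) by 40 mm (guard y), from 129 to 170 mm above the feet; this point is 150 mm above the feet
- guard_peak (a point): underside of the guard's roof at the ridge, 125 mm above the feet; the ridge runs along guard y and rests on the bar when hung
- bar: fixed hanging bar: steel bar 14 mm thick along its y on two 16 mm posts at y = +-110 mm (posts 152 mm tall, feet 100 x 50 x 10 mm). Origin on the bench below the bar's middle. The guard hangs with one leg on either side (+-x) of the bar and with its ridge along it
- bar_mid (a point): middle of the bar, on its axis, 145 mm above the bench; axes as the bar's, y along the bar
- rack: fixed yellow rack block, 170 x 56 x 70 mm, with three vertical 20 mm holes in a row along its x at -60, 0 and +60 mm. Origin at the centre of its underside
- pin_a: red-handled tapered steel pin; handle is a 22 mm round, 45 mm tall grip. Upright pin, 112 mm long, 0.12 kg. From the bottom: taper from a 4 mm tip to 18 mm over 42 mm, straight 18 mm shank up to 62 mm, flat collar 30 mm across from 62 to 67 mm, handle from 67 to 112 mm. Origin at the tip's centre, z up the pin. Starts upright in any of the rack's three holes, hanging by its collar on the rack's top; it lifts straight out. Either pin fits either hole of the stack.
- pin_b: orange-handled tapered steel pin; handle is a 22 mm round, 45 mm tall grip. Upright pin, 112 mm long, 0.12 kg. From the bottom: taper from a 4 mm tip to 18 mm over 42 mm, straight 18 mm shank up to 62 mm, flat collar 30 mm across from 62 to 67 mm, handle from 67 to 112 mm. Origin at the tip's centre, z up the pin. Starts upright in any of the rack's three holes, hanging by its collar on the rack's top; it lifts straight out. Either pin fits either hole of the stack.
- pin_a_seat (a point): underside of the red pin's collar, on its axis, 62 mm above the tip
- pin_b_seat (a point): underside of the orange pin's collar, on its axis, 62 mm above the tip
- rod: green-handled straight rod, not to be used: same collar, handle and height as the pins, shank 14 mm and untapered; stands in the rack's remaining hole. Origin at its lower end
- tip_box: clear box with yellow top and white tips, 84 x 124 x 67 mm, beyond the base. Origin at the centre of its underside
- jar: white jar, 60 mm across, 70 mm tall, on the bench. Origin at the centre of its underside
- dropper: amber bottle, 44 mm across, 90 mm tall, on the bench. Origin at the centre of its underside

How it is judged:
On the way, in this order (a step that is already met when the one before it is completed fails the run):
1. the guard hangs free over the bar, let go (x of guard_peak in the frame of bar_mid between -0.015 and 0.015 m and y of guard_peak in the frame of bar_mid between -0.085 and 0.085 m and z of guard_peak in the frame of bar_mid between 0.002 and 0.014 m and angle between guard's own z axis and vertical below 0.2 rad and linear speed of guard below 0.03 m/s and contact force between the fingers and guard below 0.1 N), for 0.2 s.
2. a tapered pin is home in one end, its plate hole in line with the base's, let go ((((horizontal distance between pin_a_seat and base_hole_near below 0.003 m and z of pin_a_seat in the frame of base_hole_near between 0.0095 and 0.0145 m and angle between pin_a's own z axis and vertical below 0.07 rad and contact force between the fingers and pin_a below 0.1 N) and horizontal distance between plate_hole_near and base_hole_near below 0.0028 m) or ((horizontal distance between pin_a_seat and base_hole_far below 0.003 m and z of pin_a_seat in the frame of base_hole_far between 0.0095 and 0.0145 m and angle between pin_a's own z axis and vertical below 0.07 rad and contact force between the fingers and pin_a below 0.1 N) and horizontal distance between plate_hole_far and base_hole_far below 0.0028 m) or ((horizontal distance between pin_b_seat and base_hole_near below 0.003 m and z of pin_b_seat in the frame of base_hole_near between 0.0095 and 0.0145 m and angle between pin_b's own z axis and vertical below 0.07 rad and contact force between the fingers and pin_b below 0.1 N) and horizontal distance between plate_hole_near and base_hole_near below 0.0028 m) or ((horizontal distance between pin_b_seat and base_hole_far below 0.003 m and z of pin_b_seat in the frame of base_hole_far between 0.0095 and 0.0145 m and angle between pin_b's own z axis and vertical below 0.07 rad and contact force between the fingers and pin_b below 0.1 N) and horizontal distance between plate_hole_far and base_hole_far below 0.0028 m))), for 0.2 s.
At the end, for the whole second after the job is handed in: Guard hangs still over the bar between its posts, level within 0.2 rad. One tapered pin upright in each hole, within 3 mm of the base hole's centre, collar flush on the plate (within 2.5 mm); both plate holes within 2.8 mm of the base's. All let go, at rest (all of step 1 and (((horizontal distance between pin_a_seat and base_hole_near below 0.003 m and z of pin_a_seat in the frame of base_hole_near between 0.0095 and 0.0145 m and angle between pin_a's own z axis and vertical below 0.07 rad and contact force between the fingers and pin_a below 0.1 N) and (horizontal distance between pin_b_seat and base_hole_far below 0.003 m and z of pin_b_seat in the frame of base_hole_far between 0.0095 and 0.0145 m and angle between pin_b's own z axis and vertical below 0.07 rad and contact force between the fingers and pin_b below 0.1 N)) or ((horizontal distance between pin_b_seat and base_hole_near below 0.003 m and z of pin_b_seat in the frame of base_hole_near between 0.0095 and 0.0145 m and angle between pin_b's own z axis and vertical below 0.07 rad and contact force between the fingers and pin_b below 0.1 N) and (horizontal distance between pin_a_seat and base_hole_far below 0.003 m and z of pin_a_seat in the frame of base_hole_far between 0.0095 and 0.0145 m and angle between pin_a's own z axis and vertical below 0.07 rad and contact force between the fingers and pin_a below 0.1 N))) and horizontal distance between plate_hole_near and base_hole_near below 0.0028 m and horizontal distance between plate_hole_far and base_hole_far below 0.0028 m and linear speed of plate below 0.02 m/s); the robot touches nothing.
It fails at once if the tip box is shifted by more than 25 mm or tipped (distance of tip_box from where it was at the start of the episode above 0.025 m or angle between tip_box's own z axis and vertical above 0.35 rad).
It fails at once if the white jar is shifted by more than 25 mm or tipped (distance of jar from where it was at the start of the episode above 0.025 m or angle between jar's own z axis and vertical above 0.35 rad).
It fails at once if the amber bottle is shifted by more than 25 mm or tipped (distance of dropper from where it was at the start of the episode above 0.025 m or angle between dropper's own z axis and vertical above 0.35 rad).
It fails at once if the green-handled rod is shifted by more than 15 mm or tipped (distance of rod from where it was at the start of the episode above 0.015 m or angle between rod's own z axis and vertical above 0.35 rad).
It also fails if it takes over 72 s, if anything falls off the work surface, if the arm or the gripper's body presses on something with over 40 N, if the wrist force passes 120 N, or if a joint passes its speed limit or range.

## Working session

There is one attempt and no reset: what is moved stays moved. The work goes in short steps, Python scripts to look and compute and a tool call to move; the robot and the scene stay as the last step left them, time stands still between calls to the robot, and variables do not carry over. Pictures are saved under pics/ and viewed, and the job is handed in when it is done.

Besides the shell and the picture viewer there is one more tool, called by a JSON object that holds its "name" and its "arguments", one argument or row to a line. apply_moves: Moves the arm, as the interface text tells. Its arguments: {"type":"object","properties":{"rows":{"type":"array"}},"required":["rows"]}

```bash
mkdir -p pics; ls
cat > h.py <<'E'
import numpy as np, cv2
from workcell import arm, viewer
def cap(n,fn=None):
    c=viewer.capture(n)
    if fn: cv2.imwrite('pics/'+fn,c['img'][:,:,::-1])
    return c
E
python3 - <<'E'
from h import *
print(arm.read_state())
for n in ['side','top']:
    c=cap(n,n+'0.png'); print({k:v for k,v in c.items() if k!='img'})
print([a for a in dir(arm) if a[0]!='_'],arm.hold_point_z)
E
```

```text
pics
{'t': 0.0, 'joint_pos': array([-1.39847601e+00,  3.07583649e-01,  1.50765207e+00,  1.34429641e-05,
        1.32839713e+00, -7.34794637e-02]), 'dq': array([-0.00141078, -0.00082608,  0.00039441,  0.00084311,  0.00163461,
        0.00136504]), 'joint_torque': array([-4.76859186e-04, -4.57557285e+01, -2.51920652e+01, -6.24594431e-04,
        1.32725656e-02, -1.32342845e-05]), 'tcp_pos': array([ 0.13984914, -0.55739208,  0.40378262]), 'ee_rot': array([-1.31407437,  1.02728491, -1.02477711]), 'ft_force': array([1.20609064, 0.14004422, 0.0307752 ]), 'ft_torque': array([-0.02459289,  0.00844426, -0.02565174]), 'grip_width': 0.0855785398775628}
{'fov_y': 57.969998450632744, 'cx': 315.5200001991574, 'cy': 233.87133475343268, 'pose': array([[-0.99777699,  0.03603363, -0.05605948,  0.55182937],
       [-0.06571426, -0.67183735,  0.73777788,  0.67611404],
       [-0.01107804,  0.7398217 ,  0.67271177,  0.71054218],
       [ 0.        ,  0.        ,  0.        ,  1.        ]])}
{'fov_y': 46.87114985225308, 'cx': 313.98040378874475, 'cy': 239.74840211149797, 'pose': array([[ 0.02391157,  0.9975385 , -0.06591791,  0.52567745],
       [-0.99969748,  0.02347923, -0.00732575, -0.01010856],
       [-0.00576002,  0.06607314,  0.99779816,  1.15375139],
       [ 0.        ,  0.        ,  0.        ,  1.        ]])}
['IKError', 'hold_point_z', 'read_state', 'sign_off'] 0.1547
```

View pics/side0.png

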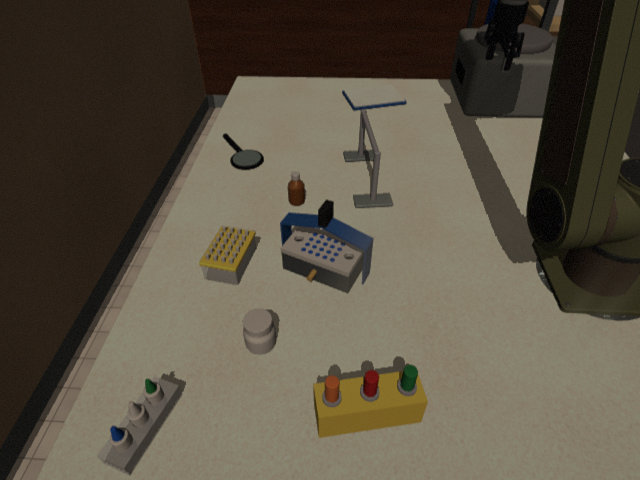

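View pics/top0.png

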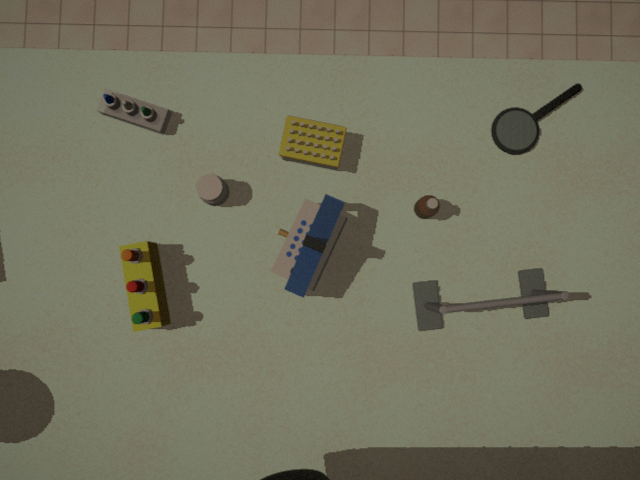

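Run:
```python
from h import *
print(cv2.Rodrigues(arm.read_state()['ee_rot'])[0].round(3))
```

```text
[[ 0.243 -0.     0.97 ]
 [-0.97   0.002  0.243]
 [-0.002 -1.     0.   ]]
```

```bash
cat >> h.py <<'E'
def ray(c,u,v):
    f=240/np.tan(np.radians(c['fov_y']/2)); P=c['pose']
    d=P[:3,:3]@np.array([(u-c['cx'])/f,-(v-c['cy'])/f,-1.0]); return P[:3,3],d
def onz(c,u,v,z):
    o,d=ray(c,u,v); return o+d*(z-o[2])/d[2]
def proj(c,p):
    f=240/np.tan(np.radians(c['fov_y']/2)); P=c['pose']
    q=P[:3,:3].T@(np.asarray(p,float)-P[:3,3]); return np.array([c['cx']+f*q[0]/-q[2], c['cy']-f*q[1]/-q[2]])
def tri(cs,uvs):
    A=np.zeros((3,3));b=np.zeros(3);L=[]
    for c,(u,v) in zip(cs,uvs):
        o,d=ray(c,u,v);d/=np.linalg.norm(d);M=np.eye(3)-np.outer(d,d);A+=M;b+=M@o;L.append((o,M))
    x=np.linalg.solve(A,b); return x,[np.linalg.norm(M@(x-o)) for o,M in L]
def crop(c,fn,x0,y0,x1,y1,s):
    im=c['img'][y0:y1,x0:x1,::-1]; im=cv2.resize(im,None,fx=s,fy=s,interpolation=cv2.INTER_CUBIC)
    im=np.clip(im.astype(float)*1.3,0,255).astype(np.uint8)
    for x in range(-(-x0//20)*20,x1,20): cv2.putText(im,str(x),((x-x0)*s,8),0,.35,(0,255,255));cv2.line(im,((x-x0)*s,10),((x-x0)*s,15),(0,255,255))
    for y in range(-(-y0//20)*20,y1,20): cv2.putText(im,str(y),(0,(y-y0)*s),0,.35,(0,255,255));cv2.line(im,(22,(y-y0)*s),(28,(y-y0)*s),(0,255,255))
    cv2.imwrite('pics/'+fn,im)
E
python3 - <<'E'
from h import *
t=cap('top');s=cap('side')
crop(t,'t1.png',260,185,400,305,5)
crop(s,'s1.png',270,190,390,300,6)
crop(t,'t2.png',400,270,600,340,4)
crop(s,'s2.png',330,100,400,220,5)
crop(t,'t3.png',110,230,210,340,5)
crop(s,'s3.png',300,350,440,450,5)
E
```

```text
(no output)
```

View pics/t1.png

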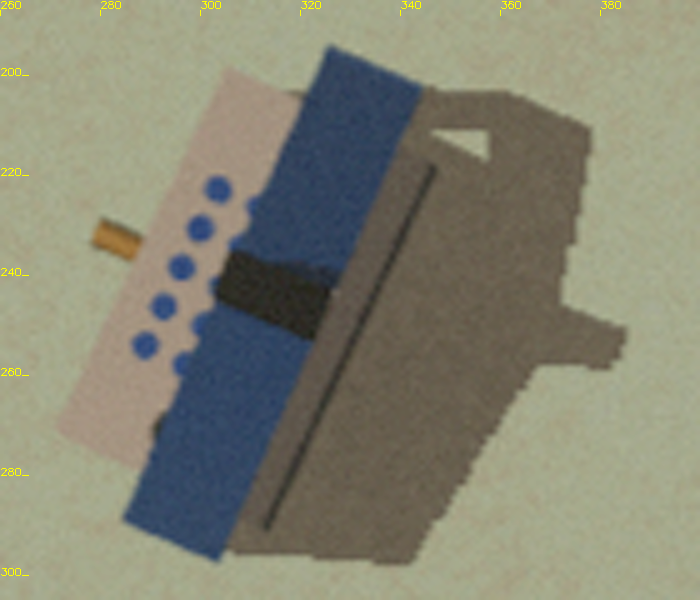

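View pics/s1.png

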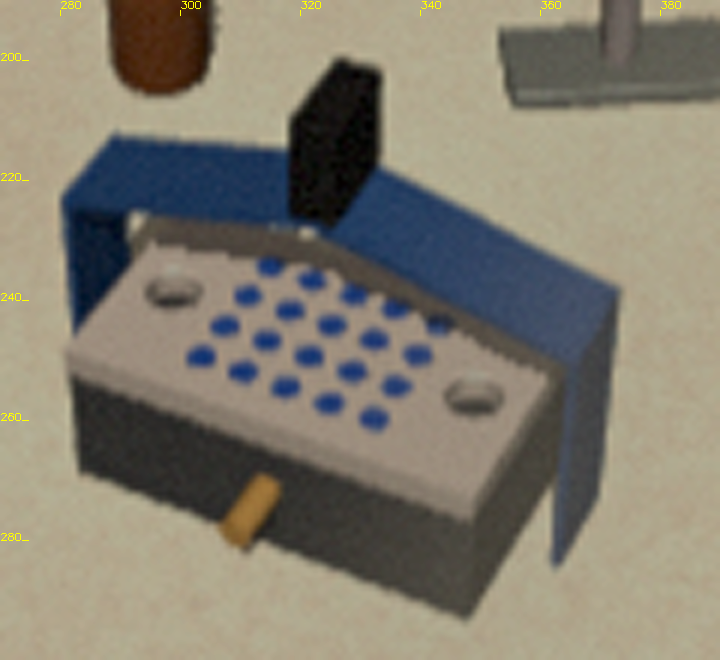

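View pics/t2.png

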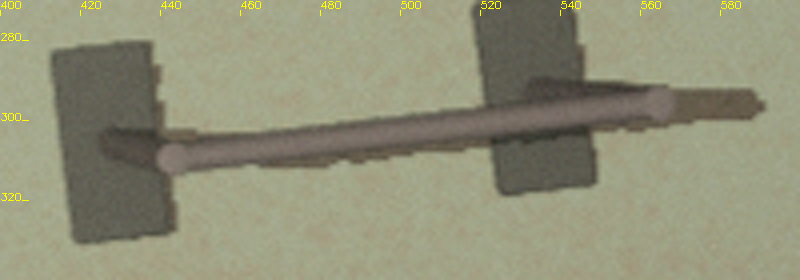

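View pics/s2.png

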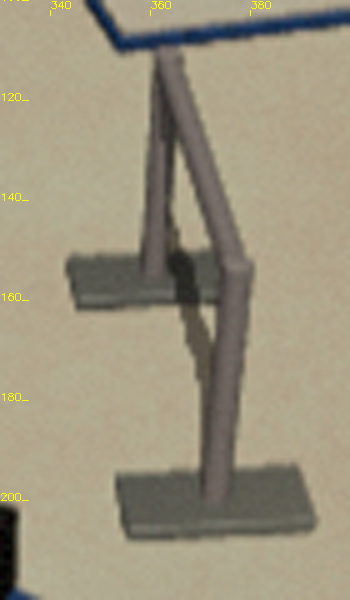

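View pics/t3.png

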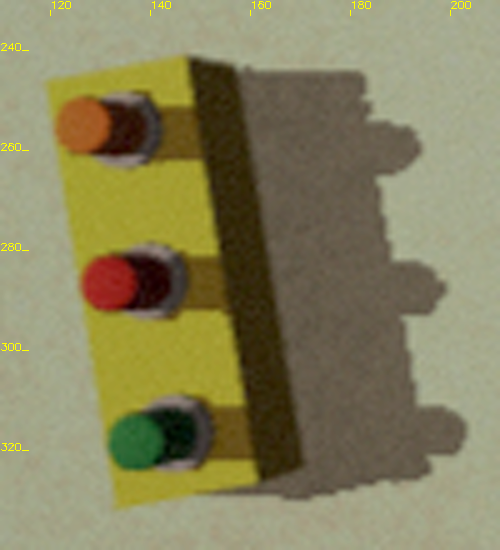

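View pics/s3.png

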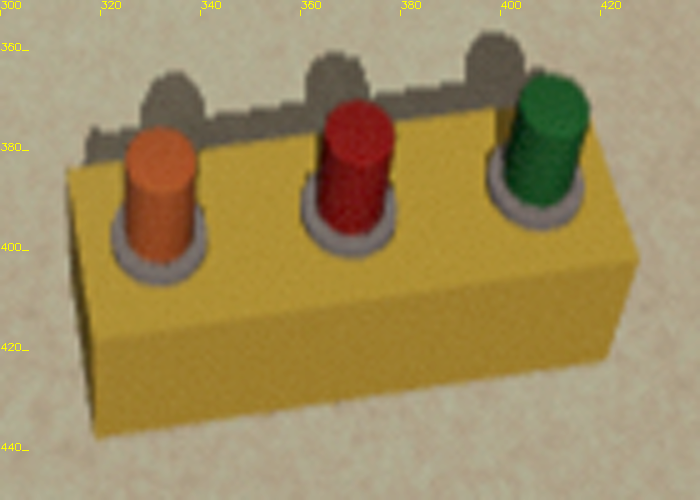

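Run:
```python
from h import *
t=cap('top');s=cap('side')
# black block in top
hsv=cv2.cvtColor(t['img'],cv2.COLOR_RGB2HSV)
m=(t['img'].max(2)<45).astype(np.uint8); m[:, :260]=0;m[:,400:]=0;m[:220]=0;m[265:]=0
n,l,st,ce=cv2.connectedComponentsWithStats(m)
for i in range(1,n): 
    if st[i,4]>60:
        print(st[i],ce[i]); r=cv2.minAreaRect(np.argwhere(l==i)[:,::-1].astype(np.float32)); print(r)
        print('grip',onz(t,*ce[i],.170),onz(t,*r[0],.165))
        B=[onz(t,*p,.17)[:2] for p in cv2.boxPoints(r)];print(np.array(B))
def show(n,a,b,z):
    x,e=tri([t,s],[a,b]); print(n,'tri',x.round(4),np.round(e,4),'topz',onz(t,*a,z).round(4),'sidez',onz(s,*b,z).round(4))
show('orange',(126.5,255),(332,382),.12)
show('red',(131.5,286.5),(371.5,376.5),.12)
show('green',(137,318.5),(408.7,371.5),.12)
show('barL',(442.5,309.5),(377.5,153),.152)
show('barR',(562.5,295.5),(363,111),.152)
show('rackcorner',(119,246),(424,374),.07) if 0 else None
show('guard roof corner a',(326.5,194.5),(280,222.5),.104)
for z in (0,.055,.067): print(z,'front corners')
for n,p,z in [('platecornerFarFront',(281.5,248),.067),('plate near front',(347.5,275.5),.067),('base bottom far',(283.5,268),0),('base bottom near',(347.5,313),0)]:
    print(n,onz(s,*p,z))
for n,p in [('pl far',(304.5,198.5)),('pl near',(271.5,271)),('near right',(287,278))]: print(n,onz(t,*p,.067))
# guard edge dir
for n,p in [('A',(326,194.5)),('B',(344,202.5)),('C',(285,289)),('D',(304,297))]: print(n,onz(t,*p,.104))
```

```text
[303 235  24  18 255] [314.71372549 243.25098039]
((314.6295166015625, 242.27542114257812), (21.52969741821289, 13.513319969177246), 23.629377365112305)
grip [ 0.58445176 -0.00434029  0.17      ] [ 0.58649502 -0.00411868  0.165     ]
[[ 0.58231676  0.01814091]
 [ 0.60464257  0.00904731]
 [ 0.59005889 -0.02644299]
 [ 0.5677814  -0.01731017]]
orange tri [0.5564 0.3487 0.1167] [0.0008 0.0008] topz [0.5571 0.3476 0.12  ] sidez [0.5555 0.3505 0.12  ]
red tri [0.4978 0.3365 0.1171] [0.0008 0.0008] topz [0.4986 0.3355 0.12  ] sidez [0.4973 0.3382 0.12  ]
green tri [0.44   0.324  0.1153] [0.0007 0.0007] topz [0.4397 0.3226 0.12  ] sidez [0.4415 0.3267 0.12  ]
barL tri [ 0.4699 -0.237   0.1495] [0.0017 0.0017] topz [ 0.4718 -0.2365  0.152 ] sidez [ 0.4685 -0.2328  0.152 ]
barR tri [ 0.5009 -0.452   0.1509] [0.001 0.001] topz [ 0.502  -0.4515  0.152 ] sidez [ 0.5    -0.4498  0.152 ]
guard roof corner a tri [ 0.682  -0.0243  0.1014] [0.0006 0.0006] topz [ 0.6822 -0.0242  0.104 ] sidez [ 0.6809 -0.0212  0.104 ]
0 front corners
0.055 front corners
0.067 front corners
platecornerFarFront [0.67502756 0.01894296 0.067     ]
plate near front [0.5336325  0.09008233 0.067     ]
base bottom far [6.75380926e-01 1.43991517e-02 1.11022302e-16]
base bottom near [0.53058847 0.13140598 0.        ]
pl far [0.67873898 0.01856363 0.067     ]
pl near [0.53412009 0.07967183 0.067     ]
near right [0.52116011 0.04890905 0.067     ]
A [ 0.68217001 -0.0232849   0.104     ]
B [ 0.66758423 -0.05796349  0.104     ]
C [0.50049437 0.05011639 0.104     ]
D [0.48631822 0.0138418  0.104     ]
```

{"name": "apply_moves", "arguments": {
  "rows": [
    {"dp": [0,0,0],"turn": -0.16,"jaw": 1},
    {"dp": [0,0,0],"turn": -0.16,"jaw": 1},
    {"dp": [0,0,0],"turn": -0.16,"jaw": 1},
    {"dp": [0,0,0],"turn": -0.16,"jaw": 1},
    {"dp": [0,0,0],"turn": -0.16,"jaw": 1},
    {"dp": [0,0,0],"turn": -0.144,"jaw": 1}
  ]
}}

```text
t: 1.05
tcp_pos: [0.1399, -0.5577, 0.4046]
ee_rot: [-1.55, 0.295, -0.295]
ft_force: [-0.1, -0.1, -0.4]
grip_width: 0.0855
```

```bash
cat >> h.py <<'E'
def to(x=None,y=None,z=None,ang=None):
    """tool-frame shift from the measured pose to a TCP target; ang: wanted world angle (deg) of jaw axis"""
    s=arm.read_state();R=cv2.Rodrigues(s['ee_rot'])[0];p=s['tcp_pos'];q=np.array([p[0] if x is None else x,p[1] if y is None else y,p[2] if z is None else z])
    a=np.degrees(np.arctan2(R[1,0],R[0,0]));
    tn=None if ang is None else -np.radians((ang-a+180)%360-180)
    print('t',round(s['t'],2),'p',p.round(4),'jaw ang',a.round(2),'tilt',np.degrees(np.arccos(-R[2,1])).round(2),'dp',(R.T@(q-p)).round(4),'turn',tn,'F',s['ft_force'].round(1),'w',round(s['grip_width'],4),'j6',s['joint_pos'][5].round(2))
E
python3 -c "
from h import *
to(.5845,-.004,.404,-21.8)"
```

```text
t 1.05 p [ 0.1399 -0.5577  0.4046] jaw ang -21.55 tilt 0.01 dp [0.2102 0.0007 0.6783] turn 0.004388483142762755 F [-0.1 -0.1 -0.4] w 0.0855 j6 -1.02
```

{"name": "apply_moves", "arguments": {
  "rows": [
    {"dp": [0.0175,0,0.0565],"turn": 0,"jaw": 1},
    {"dp": [0.0175,0,0.0565],"turn": 0,"jaw": 1},
    {"dp": [0.0175,0,0.0565],"turn": 0,"jaw": 1},
    {"dp": [0.0175,0,0.0565],"turn": 0,"jaw": 1},
    {"dp": [0.0175,0,0.0565],"turn": 0,"jaw": 1},
    {"dp": [0.0175,0,0.0565],"turn": 0,"jaw": 1},
    {"dp": [0.0175,0,0.0565],"turn": 0,"jaw": 1},
    {"dp": [0.0175,0,0.0565],"turn": 0,"jaw": 1}
  ]
}}

```text
t: 2.05
tcp_pos: [0.4389, -0.1886, 0.405]
ee_rot: [-1.551, 0.298, -0.3]
ft_force: [-0.3, -0.9, -1.3]
grip_width: 0.0857
```

{"name": "apply_moves", "arguments": {
  "rows": [
    {"dp": [0.0175,0,0.0565],"turn": 0,"jaw": 1},
    {"dp": [0.0175,0,0.0565],"turn": 0,"jaw": 1},
    {"dp": [0.0175,0,0.0565],"turn": 0,"jaw": 1},
    {"dp": [0.0175,0,0.0565],"turn": 0,"jaw": 1},
    {"dp": [0,0,0],"turn": 0,"jaw": 1}
  ]
}}

```text
t: 2.68
tcp_pos: [0.5893, -0.0032, 0.4043]
ee_rot: [-1.549, 0.294, -0.296]
ft_force: [-0.9, -1.0, -0.7]
grip_width: 0.0853
```

```bash
python3 -c "
from h import *
to(.5845,-.004,.308,-21.8)
cap('side','s4.png')"
```

```text
t 2.67 p [ 0.5893 -0.0032  0.4043] jaw ang -21.55 tilt 0.11 dp [-0.0042  0.0963 -0.0027] turn 0.004406425132337884 F [-0.9 -1.  -0.7] w 0.0853 j6 0.3
```

View pics/s4.png

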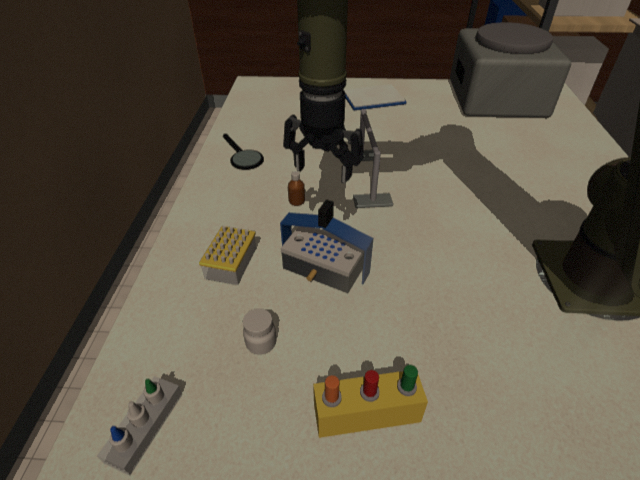

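{"name": "apply_moves", "arguments": {
  "rows": [
    {"dp": [-0.004,0.016,-0.003],"turn": 0.004,"jaw": 1},
    {"dp": [0,0.02,0],"turn": 0,"jaw": 1},
    {"dp": [0,0.02,0],"turn": 0,"jaw": 1},
    {"dp": [0,0.02,0],"turn": 0,"jaw": 1},
    {"dp": [0,0.02,0],"turn": 0,"jaw": 1},
    {"dp": [0,0,0],"turn": 0,"jaw": 1}
  ]
}}

```text
t: 3.48
tcp_pos: [0.5804, -0.009, 0.3073]
ee_rot: [-1.55, 0.307, -0.3]
ft_force: [-1.2, -0.2, 0.5]
grip_width: 0.0856
```

```bash
python3 -c "
from h import *
to(.5845,-.004,.308,-21.8)
c=cap('side')
crop(c,'s5.png',260,110,390,230,5)"
```

```text
t 3.48 p [ 0.5804 -0.009   0.3073] jaw ang -22.15 tilt 0.27 dp [ 0.0019 -0.0007  0.0062] turn -0.006156677532905478 F [-1.2 -0.2  0.5] w 0.0856 j6 0.3
```

View pics/s5.png

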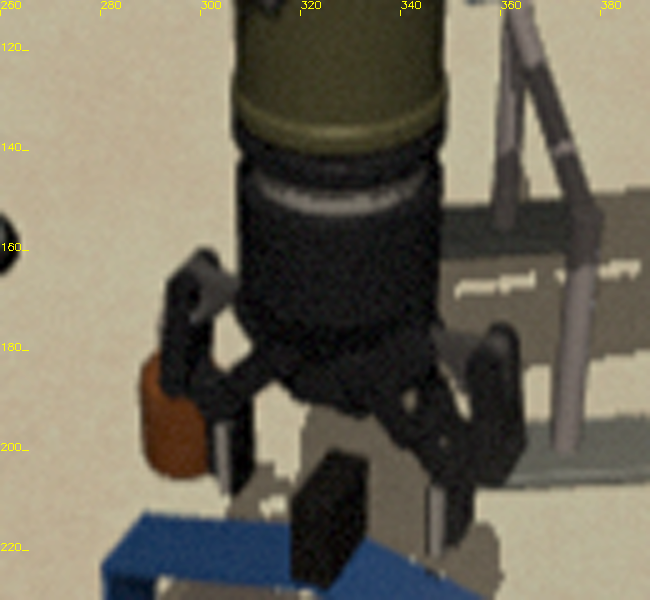

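```bash
python3 -c "
from h import *
for i in range(3): to(.5845,-.004,.308,-21.8); cap('top')"
```

```text
t 3.52 p [ 0.5811 -0.0089  0.3084] jaw ang -22.14 tilt 0.12 dp [0.0013 0.0004 0.0058] turn -0.0059731093511476326 F [-0.1 -0.3  0.3] w 0.0856 j6 0.3
t 3.58 p [ 0.5817 -0.0087  0.3092] jaw ang -22.12 tilt 0.02 dp [0.0008 0.0012 0.0054] turn -0.005644947808673012 F [ 0.1 -0.1 -0.1] w 0.0855 j6 0.3
t 3.62 p [ 0.5821 -0.0085  0.3096] jaw ang -22.11 tilt 0.07 dp [0.0005 0.0016 0.0051] turn -0.005435458753211197 F [-0.1  0.4 -0.6] w 0.0852 j6 0.3
```

{"name": "apply_moves", "arguments": {
  "rows": [
    {"dp": [0,0.002,0.005],"turn": -0.005,"jaw": 1},
    {"dp": [0,0,0],"turn": 0,"jaw": 1},
    {"dp": [0,0,0],"turn": 0,"jaw": 0},
    {"dp": [0,0,0],"turn": 0,"jaw": 0},
    {"dp": [0,0,0],"turn": 0,"jaw": 0},
    {"dp": [0,0,0],"turn": 0,"jaw": 0},
    {"dp": [0,0,0],"turn": 0,"jaw": 0},
    {"dp": [0,0,0],"turn": 0,"jaw": 0}
  ]
}}

```text
t: 4.68
tcp_pos: [0.584, -0.0031, 0.3068]
ee_rot: [-1.55, 0.298, -0.298]
ft_force: [-0.4, 0.8, 1.4]
grip_width: 0.0174
```

```bash
python3 -c "
from h import *
to(.5845,-.004,.308,-21.8)
c=cap('side')
crop(c,'s6.png',260,110,390,230,5)"
```

```text
t 4.67 p [ 0.584  -0.0031  0.3068] jaw ang -21.78 tilt 0.01 dp [ 0.0008 -0.0012 -0.0006] turn 0.00042081427113425555 F [-0.4  0.8  1.4] w 0.0174 j6 0.3
```

View pics/s6.png

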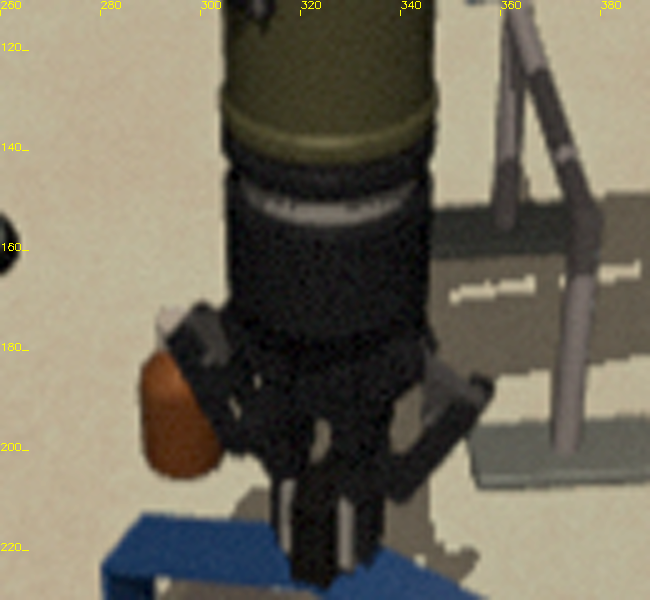

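{"name": "apply_moves", "arguments": {
  "rows": [
    {"dp": [0,-0.015,0],"turn": 0,"jaw": 0},
    {"dp": [0,-0.03,0],"turn": 0,"jaw": 0},
    {"dp": [0,-0.04,0],"turn": 0,"jaw": 0},
    {"dp": [0,-0.04,0],"turn": 0,"jaw": 0},
    {"dp": [0,-0.04,0],"turn": 0,"jaw": 0},
    {"dp": [0,-0.03,0],"turn": 0,"jaw": 0},
    {"dp": [0,0,0],"turn": 0,"jaw": 0},
    {"dp": [0,0,0],"turn": 0,"jaw": 0}
  ]
}}

```text
t: 5.72
tcp_pos: [0.5834, -0.0031, 0.5005]
ee_rot: [-1.55, 0.3, -0.296]
ft_force: [-0.5, 1.7, -1.9]
grip_width: 0.0175
```

```bash
python3 -c "
from h import *
to(.4855,-.3435,None,8.2)
c=cap('side','s7.png')
cap('top','t7.png')"
```

```text
t 5.72 p [ 0.5834 -0.0031  0.5005] jaw ang -21.77 tilt 0.13 dp [ 3.530e-02  2.000e-04 -3.525e-01] turn -0.5231176613136314 F [-0.5  1.7 -1.9] w 0.0175 j6 0.3
```

View pics/s7.png

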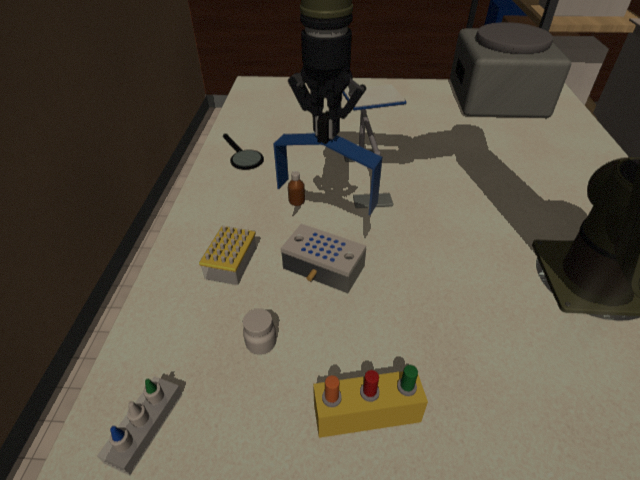

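View pics/t7.png

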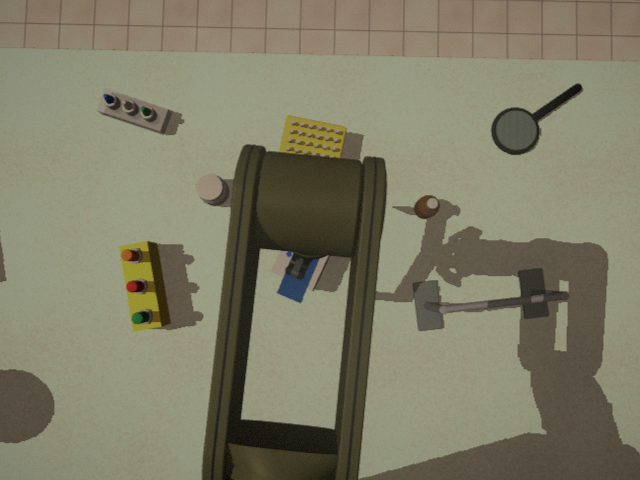

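{"name": "apply_moves", "arguments": {
  "rows": [
    {"dp": [0,0,0],"turn": -0.131,"jaw": 0},
    {"dp": [0,0,0],"turn": -0.131,"jaw": 0},
    {"dp": [0,0,0],"turn": -0.131,"jaw": 0},
    {"dp": [0,0,0],"turn": -0.13,"jaw": 0},
    {"dp": [0,0,0],"turn": 0,"jaw": 0}
  ]
}}

```text
t: 6.45
tcp_pos: [0.5839, -0.0031, 0.5]
ee_rot: [-1.567, -0.109, 0.114]
ft_force: [-0.7, -0.5, -2.2]
grip_width: 0.0173
```

{"name": "apply_moves", "arguments": {
  "rows": [
    {"dp": [-0.012,0,-0.027],"turn": 0,"jaw": 0},
    {"dp": [-0.02,0,-0.045],"turn": 0,"jaw": 0},
    {"dp": [-0.022,0,-0.049],"turn": 0,"jaw": 0},
    {"dp": [-0.022,0,-0.049],"turn": 0,"jaw": 0},
    {"dp": [-0.022,0,-0.049],"turn": 0,"jaw": 0},
    {"dp": [-0.022,0,-0.049],"turn": 0,"jaw": 0},
    {"dp": [-0.016,0,-0.036],"turn": 0,"jaw": 0},
    {"dp": [-0.01,0,-0.019],"turn": 0,"jaw": 0}
  ]
}}

```text
t: 7.45
tcp_pos: [0.4848, -0.3456, 0.5006]
ee_rot: [-1.567, -0.108, 0.11]
ft_force: [0.6, 0.7, -2.2]
grip_width: 0.0175
```

{"name": "apply_moves", "arguments": {
  "rows": [
    {"dp": [0,0,0],"turn": 0,"jaw": 0},
    {"dp": [0,0,0],"turn": 0,"jaw": 0},
    {"dp": [0,0,0],"turn": 0,"jaw": 0}
  ]
}}

```text
t: 7.82
tcp_pos: [0.486, -0.3423, 0.5018]
ee_rot: [-1.567, -0.114, 0.113]
ft_force: [0.3, 0.6, -1.9]
grip_width: 0.0172
```

```bash
python3 -c "
from h import *
to(.4855,-.3435,None,8.2)
c=cap('side','s8.png')
cap('top','t8.png')"
```

```text
t 7.83 p [ 0.486  -0.3423  0.5018] jaw ang 8.28 tilt 0.03 dp [-0.0006 -0.     -0.0011] turn 0.001328321403016903 F [ 0.3  0.6 -1.9] w 0.0172 j6 -0.83
```

View pics/s8.png

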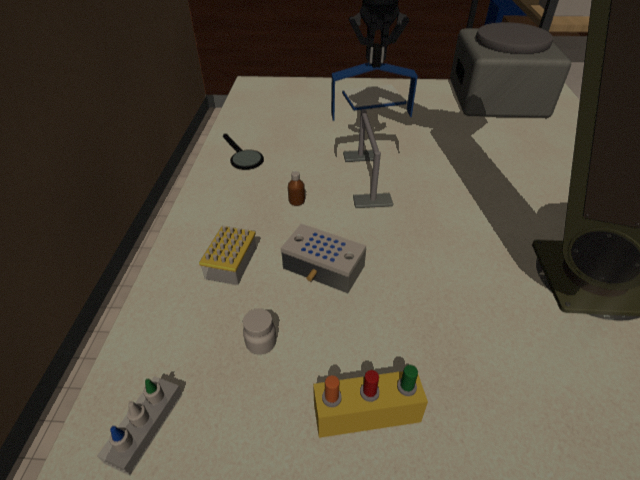

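View pics/t8.png

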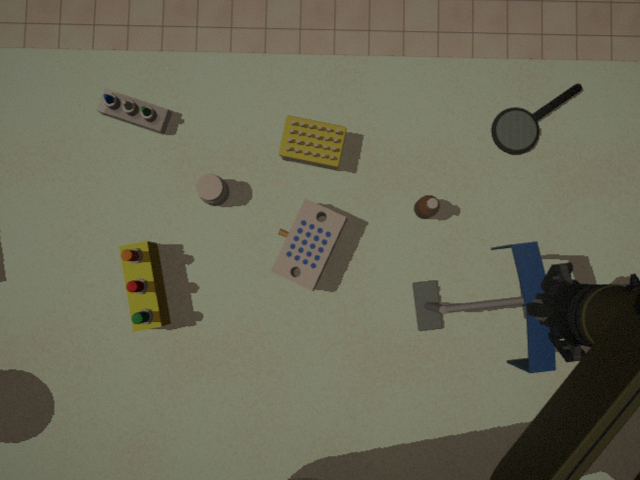

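{"name": "apply_moves", "arguments": {
  "rows": [
    {"dp": [-0.0005,0.02,-0.001],"turn": 0,"jaw": 0},
    {"dp": [0,0.03,0],"turn": 0,"jaw": 0},
    {"dp": [0,0.03,0],"turn": 0,"jaw": 0},
    {"dp": [0,0.03,0],"turn": 0,"jaw": 0},
    {"dp": [0,0.025,0],"turn": 0,"jaw": 0},
    {"dp": [0,0.018,0],"turn": 0,"jaw": 0},
    {"dp": [0,0,0],"turn": 0,"jaw": 0},
    {"dp": [0,0,0],"turn": 0,"jaw": 0}
  ]
}}

```text
t: 8.93
tcp_pos: [0.4857, -0.3446, 0.3496]
ee_rot: [-1.569, -0.114, 0.112]
ft_force: [0.1, -0.0, -1.9]
grip_width: 0.0172
```

```bash
python3 -c "
from h import *
to(.4855,-.3435,.334,8.2)
c=cap('side');crop(c,'s9.png',320,50,430,220,4)
to(.4855,-.3435,.334,8.2)
c=cap('top');crop(c,'t9.png',400,220,600,400,4)"
```

```text
t 8.93 p [ 0.4857 -0.3446  0.3496] jaw ang 8.23 tilt 0.09 dp [-0.0001  0.0156  0.0011] turn 0.0004448925818415525 F [ 0.1 -0.  -1.9] w 0.0172 j6 -0.83
t 8.97 p [ 0.4857 -0.3447  0.3499] jaw ang 8.22 tilt 0.13 dp [-0.0001  0.0159  0.0013] turn 0.00026779219162066566 F [ 0.5 -0.6 -2.5] w 0.0174 j6 -0.83
```

View pics/s9.png

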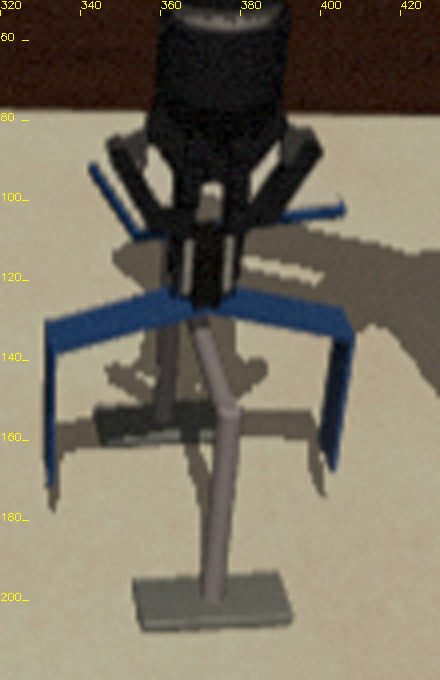

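View pics/t9.png

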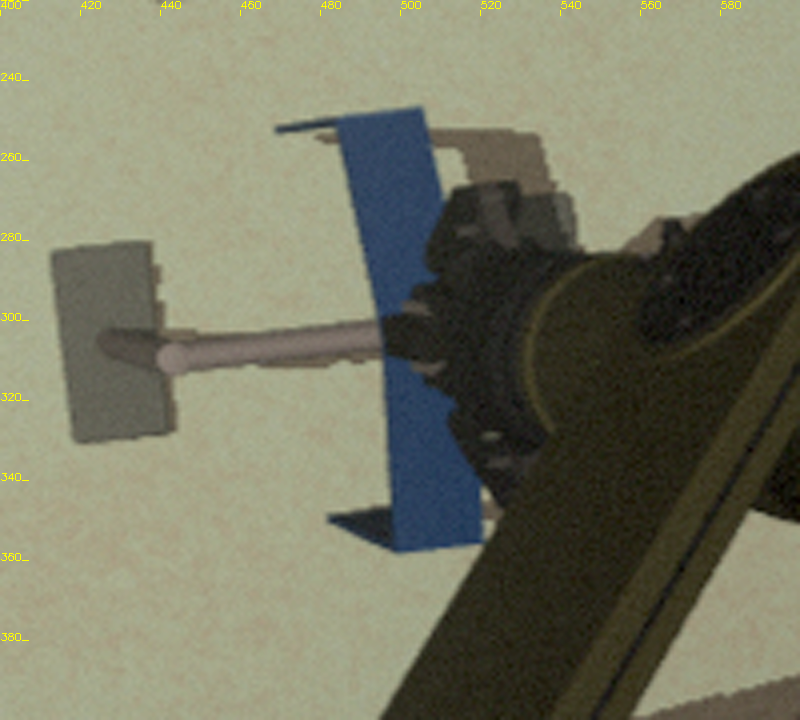

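{"name": "apply_moves", "arguments": {
  "rows": [
    {"dp": [0,0.005,0],"turn": 0,"jaw": 0},
    {"dp": [0,0.005,0],"turn": 0,"jaw": 0},
    {"dp": [0,0.003,0],"turn": 0,"jaw": 0},
    {"dp": [0,0,0],"turn": 0,"jaw": 0},
    {"dp": [0,0,0],"turn": 0,"jaw": 0}
  ]
}}

```text
t: 9.65
tcp_pos: [0.4852, -0.3448, 0.3357]
ee_rot: [-1.568, -0.112, 0.112]
ft_force: [-0.3, 1.0, -1.6]
grip_width: 0.017
```

{"name": "apply_moves", "arguments": {
  "rows": [
    {"dp": [0,0.002,0],"turn": 0,"jaw": 0},
    {"dp": [0,0.001,0],"turn": 0,"jaw": 0},
    {"dp": [0,0,0],"turn": 0,"jaw": 0},
    {"dp": [0,0,0],"turn": 0,"jaw": 0}
  ]
}}

```text
t: 10.15
tcp_pos: [0.4853, -0.3447, 0.3341]
ee_rot: [-1.569, -0.113, 0.111]
ft_force: [-0.8, 0.8, 5.7]
grip_width: 0.0175
```

{"name": "apply_moves", "arguments": {
  "rows": [
    {"dp": [0,0,0],"turn": 0,"jaw": 0.3},
    {"dp": [0,0,0],"turn": 0,"jaw": 0.6},
    {"dp": [0,0,0],"turn": 0,"jaw": 0.9},
    {"dp": [0,0,0],"turn": 0,"jaw": 0.9}
  ]
}}

```text
t: 10.65
tcp_pos: [0.4852, -0.3447, 0.3325]
ee_rot: [-1.568, -0.112, 0.112]
ft_force: [-0.3, -0.5, -0.1]
grip_width: 0.0767
```

```bash
python3 -c "
from h import *
to(None,None,None,None)
c=cap('side');crop(c,'s10.png',320,50,430,220,4)"
```

```text
t 10.65 p [ 0.4852 -0.3447  0.3325] jaw ang 8.19 tilt 0.01 dp [0. 0. 0.] turn None F [-0.3 -0.5 -0.1] w 0.0767 j6 -0.83
```

View pics/s10.png

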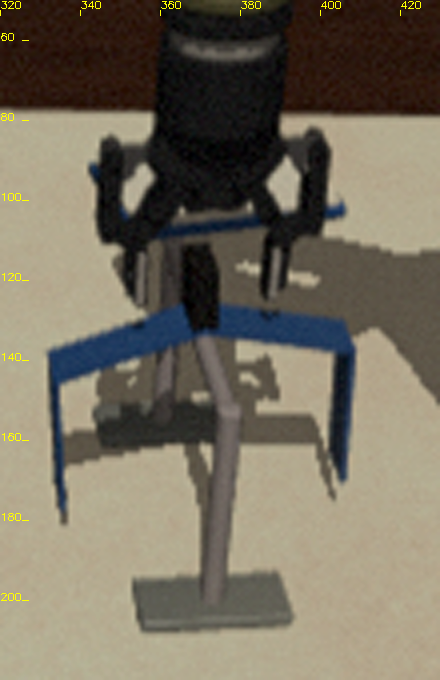

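{"name": "apply_moves", "arguments": {
  "rows": [
    {"dp": [0,-0.02,0],"turn": 0,"jaw": 1},
    {"dp": [0,-0.04,0],"turn": 0,"jaw": 1},
    {"dp": [0,-0.04,0],"turn": 0,"jaw": 1},
    {"dp": [0,0,0],"turn": 0,"jaw": 1},
    {"dp": [0,0,0],"turn": 0,"jaw": 1}
  ]
}}

```text
t: 11.32
tcp_pos: [0.4849, -0.3444, 0.4322]
ee_rot: [-1.567, -0.112, 0.113]
ft_force: [-0.2, -0.0, -0.4]
grip_width: 0.0852
```

```bash
python3 -c "
from h import *
to(None,None,None,None)
c=cap('side');crop(c,'s11.png',320,50,430,220,4);crop(c,'s12.png',270,220,375,300,7)
c=cap('top');crop(c,'t12.png',260,190,360,300,6)
"
```

```text
t 11.32 p [ 0.4849 -0.3444  0.4322] jaw ang 8.2 tilt 0.04 dp [0. 0. 0.] turn None F [-0.2 -0.  -0.4] w 0.0852 j6 -0.83
```

View pics/s11.png

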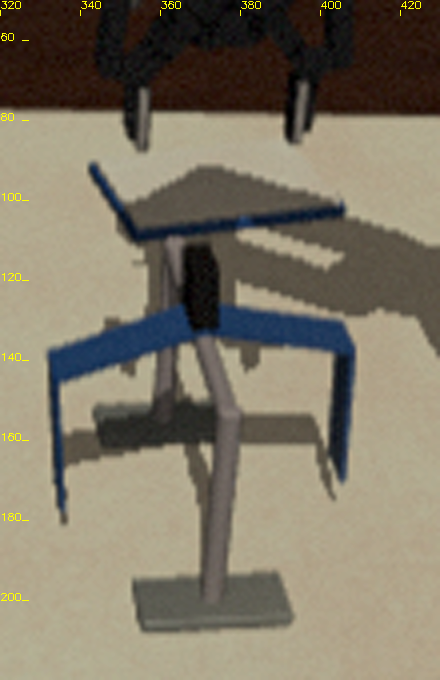

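View pics/s12.png

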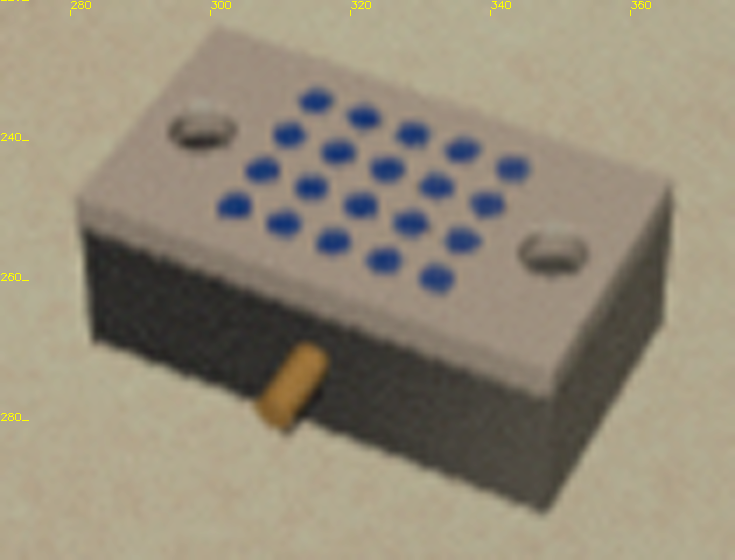

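View pics/t12.png

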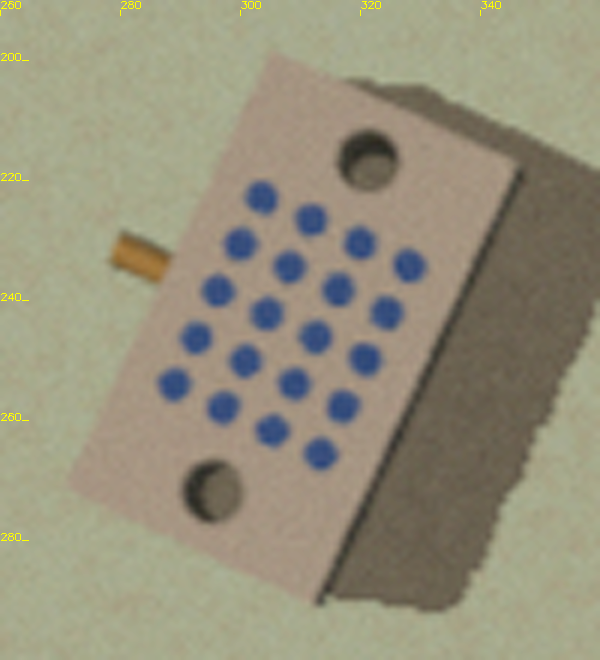

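Run:
```python
from h import *
t=cap('top');s=cap('side')
def pr(n,*a): print(n,*[np.round(x[:2]*1000,1) for x in a])
S=lambda x,y:(270+x/7,220+y/7); T=lambda x,y:(260+x/6,190+y/6)
b=[onz(s,*S(*p),0) for p in [(92,342),(545,515),(662,322)]]; pr('base corners side f+,n+,n-',*b)
ctr=(b[0]+b[2])/2; pr('base ctr',ctr); d=b[0]-b[1];print('len',np.linalg.norm(d),'w',np.linalg.norm(b[2]-b[1]),'ang',np.degrees(np.arctan2(d[1],d[0])))
p=[onz(s,*S(*q),.067) for q in [(80,195),(550,372),(672,182),(220,27)]]; pr('plate side',*p); pr('ctr',sum(p)/4)
q=[onz(t,*T(*q),.067) for q in [(272,53),(70,480),(315,595),(520,160)]]; pr('plate top',*q); pr('ctr',sum(q)/4)
for P in (p,q): d=P[0]-P[1];e=P[3]-P[2];print('ang',np.degrees(np.arctan2(d[1],d[0])),np.degrees(np.arctan2(e[1],e[0])),np.linalg.norm(d))
hf=onz(t,*T(367,160),.067);hn=onz(t,*T(213,491),.067);pr('holes top far near',hf,hn); 
hf2=onz(s,*S(202,130),.067);hn2=onz(s,*S(553,253),.067);pr('holes side',hf2,hn2)
for a,c in((hf,hn),(hf2,hn2)):
    d=a-c;print(np.linalg.norm(d),np.degrees(np.arctan2(d[1],d[0])),((a+c)/2)[:2])
# base top right edge (outer edge of dark line)
e=[onz(t,*T(*u),.055) for u in [(523,173),(323,603)]];pr('base -y edge',*e);d=e[0]-e[1];print(np.degrees(np.arctan2(d[1],d[0])),np.linalg.norm(d))
for m,c in((.055,e),):
    d=(e[0]-e[1])/np.linalg.norm(e[0]-e[1]); n=np.array([-d[1],d[0],0]); pr('ctr from edge mid+45n',(e[0]+e[1])/2+n*.045)
# guard tilt: rays on plane perpendicular to bar
by=np.array([-.143,.99,0]);by/=np.linalg.norm(by);mid=np.array([.4855,-.3445,0])+by*.02
def onp(u,v):
    o,d=ray(s,u,v);return o+d*((mid-o)@by)/(d@by)
for n,uv in [('eaveL',(333,145)),('eaveR',(402,138)),('footL',(336,180)),('footR',(404.5,171)),('peak',(369,132.5))]: print(n,onp(*uv).round(4))
```

```text
base corners side f+,n+,n- [675.9  17.1] [530.4  80.5] [493.7  -1.8]
base ctr [584.8   7.6]
len 0.15867248343222384 w 0.09008361788187146 ang -23.549090077690764
plate side [675.2  18.5] [531.6  83.6] [495.1   3. ] [639.6 -61.6]
ctr [585.4  10.9]
plate top [678.1  16.9] [536.1  79.4] [500.6  -1.6] [644.6 -65.5]
ctr [589.8   7.3]
ang -24.371019708998613 -24.109378758049623 0.1577285402627768
ang -23.752672246637438 -23.93566524714309 0.1551727868728854
holes top far near [643.4 -15.2] [533.6  32.6]
holes side [640.8 -12.5] [531.1  35.5]
0.11975439603518312 -23.51748694695899 [0.58851632 0.0086831 ]
0.11973159474765768 -23.65604047552962 [0.58595532 0.01151809]
base -y edge [641.6 -67.2] [497.7  -4.2]
-23.656560096372182 0.15704901692274034
ctr from edge mid+45n [587.7   5.6]
eaveL [ 0.5779 -0.3109  0.1245]
eaveR [ 0.3997 -0.3367  0.135 ]
footL [ 0.5679 -0.3124  0.0136]
footR [ 0.3799 -0.3395  0.0313]
peak [ 0.4868 -0.3241  0.1557]
```

```bash
cat >> h.py <<'E'
def plan(x,y,z,ang,n):
    s=arm.read_state();R=cv2.Rodrigues(s['ee_rot'])[0];p=s['tcp_pos'];d=(np.array([x,y,z])-p)/n
    a=np.degrees(np.arctan2(R[1,0],R[0,0])); tn=-np.radians((ang-a+180)%360-180)/n
    for i in range(n):
        print((R.T@d).round(3),round(tn,3)); R=R@cv2.Rodrigues(np.array([0,tn,0.]))[0]
E
python3 -c "
from h import *
plan(.5563,.349,.40,101.9,12)"
```

```text
[0.014 0.003 0.056] -0.136
[0.022 0.003 0.054] -0.136
[0.029 0.003 0.05 ] -0.136
[0.035 0.003 0.046] -0.136
[0.041 0.003 0.041] -0.136
[0.046 0.003 0.035] -0.136
[0.051 0.003 0.028] -0.136
[0.054 0.003 0.021] -0.136
[0.056 0.003 0.014] -0.136
[0.058 0.003 0.006] -0.136
[ 0.058  0.003 -0.002] -0.136
[ 0.057  0.003 -0.01 ] -0.136
```

{"name": "apply_moves", "arguments": {
  "rows": [
    {"dp": [0.014,0.003,0.056],"turn": -0.136,"jaw": 1},
    {"dp": [0.022,0.003,0.054],"turn": -0.136,"jaw": 1},
    {"dp": [0.029,0.003,0.05],"turn": -0.136,"jaw": 1},
    {"dp": [0.035,0.003,0.046],"turn": -0.136,"jaw": 1},
    {"dp": [0.041,0.003,0.041],"turn": -0.136,"jaw": 1},
    {"dp": [0.046,0.003,0.035],"turn": -0.136,"jaw": 1},
    {"dp": [0.051,0.003,0.028],"turn": -0.136,"jaw": 1},
    {"dp": [0.054,0.003,0.021],"turn": -0.136,"jaw": 1}
  ]
}}

```text
t: 12.52
tcp_pos: [0.533, 0.1183, 0.4078]
ee_rot: [-1.349, -0.958, 0.96]
ft_force: [0.9, 0.1, 0.4]
grip_width: 0.0854
```

{"name": "apply_moves", "arguments": {
  "rows": [
    {"dp": [0.056,0.003,0.014],"turn": -0.136,"jaw": 1},
    {"dp": [0.058,0.003,0.006],"turn": -0.136,"jaw": 1},
    {"dp": [0.058,0.003,-0.002],"turn": -0.136,"jaw": 1},
    {"dp": [0.057,0.003,-0.01],"turn": -0.136,"jaw": 1},
    {"dp": [0,0,0],"turn": 0,"jaw": 1},
    {"dp": [0,0,0],"turn": 0,"jaw": 1},
    {"dp": [0,0,0],"turn": 0,"jaw": 1}
  ]
}}

```text
t: 13.4
tcp_pos: [0.5565, 0.3459, 0.3964]
ee_rot: [-1.106, -1.356, 1.358]
ft_force: [0.5, 0.2, -0.3]
grip_width: 0.0852
```

```bash
python3 -c "
from h import *
to(.5563,.349,.255,101.9)"
```

```text
t 13.4 p [0.5565 0.3459 0.3964] jaw ang 101.61 tilt 0.07 dp [ 0.0032  0.1414 -0.0006] turn -0.005138225944636239 F [ 0.5  0.2 -0.3] w 0.0852 j6 -1.28
```

{"name": "apply_moves", "arguments": {
  "rows": [
    {"dp": [0.003,0.03,-0.001],"turn": -0.005,"jaw": 1},
    {"dp": [0,0.035,0],"turn": 0,"jaw": 1},
    {"dp": [0,0.035,0],"turn": 0,"jaw": 1},
    {"dp": [0,0.025,0],"turn": 0,"jaw": 1},
    {"dp": [0,0,0],"turn": 0,"jaw": 1},
    {"dp": [0,0,0],"turn": 0,"jaw": 1}
  ]
}}

```text
t: 14.15
tcp_pos: [0.5576, 0.3497, 0.273]
ee_rot: [-1.104, -1.362, 1.359]
ft_force: [0.6, -0.6, 0.1]
grip_width: 0.0858
```

```bash
python3 -c "
from h import *
to(.5563,.349,.255,101.9)
c=cap('side');crop(c,'s13.png',280,300,430,450,4)
c=cap('top');crop(c,'t13.png',90,200,230,340,4)
"
```

```text
t 14.15 p [0.5576 0.3497 0.273 ] jaw ang 101.91 tilt 0.1 dp [-0.0004  0.018   0.0014] turn 0.0001847565815208746 F [ 0.6 -0.6  0.1] w 0.0858 j6 -1.28
```

View pics/s13.png

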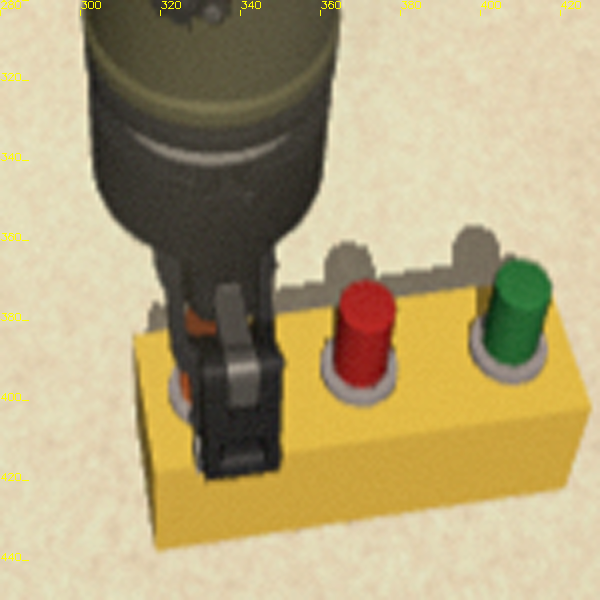

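View pics/t13.png

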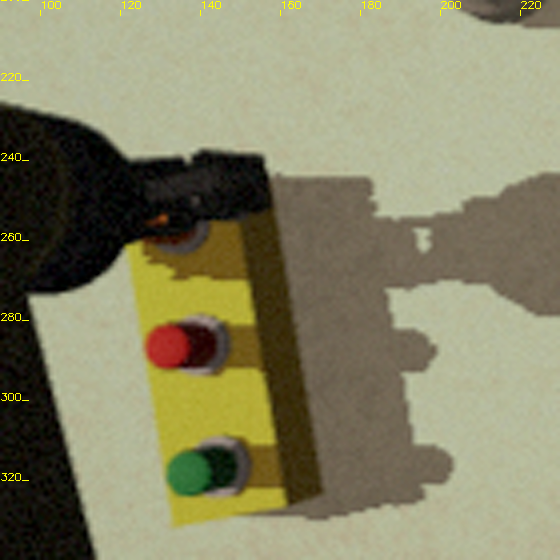

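```bash
python3 -c "
from h import *
s=cap('side');st=arm.read_state();p=st['tcp_pos'];R=cv2.Rodrigues(st['ee_rot'])[0]
for k in (.045,.057): print(proj(s,p+R[:,0]*k+R[:,1]*.16), proj(s,p+R[:,0]*k+R[:,1]*.12))
t=cap('top');
for k in (-.045,-.057): print(proj(t,p+R[:,0]*k+R[:,1]*.16), proj(t,p+R[:,0]*k+R[:,1]*.12))
print(proj(s,[p[0],p[1],.12]),proj(t,[p[0],p[1],.12]))
to()
"
```

```text
[335.62084468 413.5377993 ] [336.30502299 399.78343626]
[337.14960349 421.92434083] [337.91591978 408.35168028]
[149.67544341 250.23372639] [143.04163609 249.25486771]
[155.95003322 249.06281669] [149.56648665 248.03745241]
[330.62503672 381.77070251] [125.0606347  254.73317033]
t 14.35 p [0.5574 0.3503 0.2733] jaw ang 101.97 tilt 0.16 dp [0. 0. 0.] turn None F [-0.5 -0.4  0.3] w 0.0856 j6 -1.28
```

{"name": "apply_moves", "arguments": {
  "rows": [
    {"dp": [-0.001,0.009,0.001],"turn": 0,"jaw": 1},
    {"dp": [0,0.009,0],"turn": 0,"jaw": 1},
    {"dp": [0,0,0],"turn": 0,"jaw": 0.6},
    {"dp": [0,0,0],"turn": 0,"jaw": 0},
    {"dp": [0,0,0],"turn": 0,"jaw": 0},
    {"dp": [0,0,0],"turn": 0,"jaw": 0},
    {"dp": [0,0,0],"turn": 0,"jaw": 0}
  ]
}}

```text
t: 15.22
tcp_pos: [0.5564, 0.3488, 0.2541]
ee_rot: [-1.104, -1.362, 1.362]
ft_force: [-0.0, -1.7, 2.2]
grip_width: 0.0208
```

```bash
python3 -c "
from h import *
to(.5563,.349,.255,101.9)
c=cap('side');crop(c,'s14.png',280,300,430,450,4)
"
```

```text
t 15.22 p [0.5564 0.3488 0.2541] jaw ang 101.99 tilt 0.05 dp [ 0.0002 -0.0009  0.    ] turn 0.0015214610931911956 F [-0.  -1.7  2.2] w 0.0208 j6 -1.28
```

View pics/s14.png

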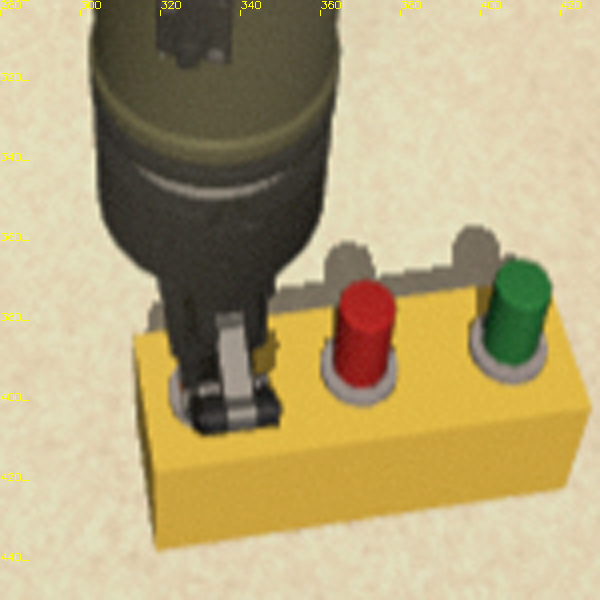

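{"name": "apply_moves", "arguments": {
  "rows": [
    {"dp": [0,-0.01,0],"turn": 0,"jaw": 0},
    {"dp": [0,-0.02,0],"turn": 0,"jaw": 0},
    {"dp": [0,-0.03,0],"turn": 0,"jaw": 0},
    {"dp": [0,-0.04,0],"turn": 0,"jaw": 0},
    {"dp": [0,-0.03,0],"turn": 0,"jaw": 0},
    {"dp": [0,0,0],"turn": 0,"jaw": 0},
    {"dp": [0,0,0],"turn": 0,"jaw": 0}
  ]
}}

```text
t: 16.15
tcp_pos: [0.5555, 0.349, 0.3829]
ee_rot: [-1.102, -1.36, 1.363]
ft_force: [-0.2, -0.3, -0.8]
grip_width: 0.0208
```

```bash
python3 -c "
from h import *
to(.5563,.349,.255,101.9)
c=cap('side');crop(c,'s15.png',270,230,420,430,4)
plan(.6412,-.0174,.37,101.9,9)
"
```

```text
t 16.15 p [0.5555 0.349  0.3829] jaw ang 101.99 tilt 0.09 dp [-0.0002  0.1279 -0.0009] turn 0.0016455121493843654 F [-0.2 -0.3 -0.8] w 0.0208 j6 -1.28
[-0.042  0.001 -0.001] 0.0
[-0.042  0.001 -0.001] 0.0
[-0.042  0.001 -0.001] 0.0
[-0.042  0.001 -0.001] 0.0
[-0.042  0.001 -0.001] 0.0
[-0.042  0.001 -0.001] 0.0
[-0.042  0.001 -0.001] 0.0
[-0.042  0.001 -0.001] 0.0
[-0.042  0.001 -0.001] 0.0
```

View pics/s15.png

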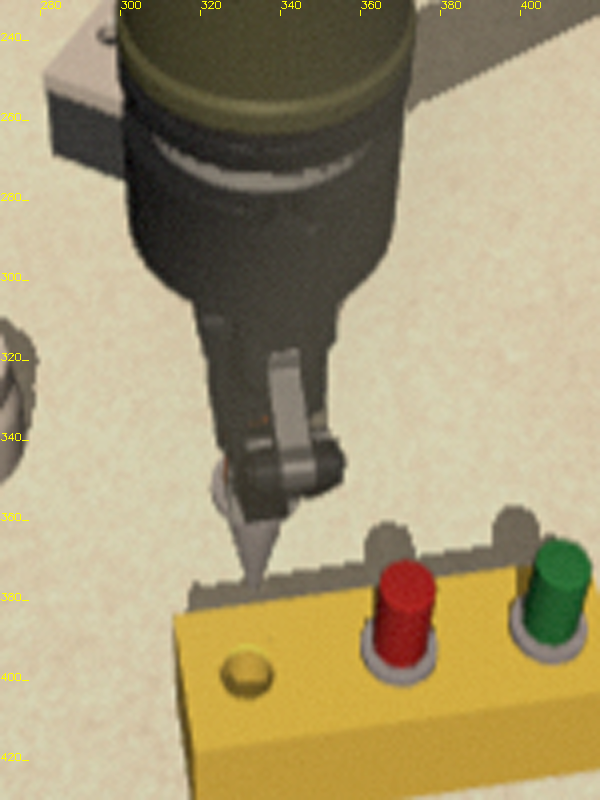

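{"name": "apply_moves", "arguments": {
  "rows": [
    {"dp": [0.0,0,0],"turn": 0,"jaw": 0},
    {"dp": [-0.03,0.001,-0.001],"turn": 0,"jaw": 0},
    {"dp": [-0.05,0.001,-0.001],"turn": 0,"jaw": 0},
    {"dp": [-0.05,0.001,-0.001],"turn": 0,"jaw": 0},
    {"dp": [-0.05,0.001,-0.001],"turn": 0,"jaw": 0},
    {"dp": [-0.05,0.001,-0.001],"turn": 0,"jaw": 0},
    {"dp": [-0.05,0.001,-0.001],"turn": 0,"jaw": 0},
    {"dp": [-0.05,0.001,-0.001],"turn": 0,"jaw": 0}
  ]
}}

```text
t: 17.2
tcp_pos: [0.6316, 0.0261, 0.3755]
ee_rot: [-1.101, -1.36, 1.362]
ft_force: [0.9, -0.2, -1.6]
grip_width: 0.0205
```

{"name": "apply_moves", "arguments": {
  "rows": [
    {"dp": [-0.03,0.001,0],"turn": 0,"jaw": 0},
    {"dp": [-0.015,0,0],"turn": 0,"jaw": 0},
    {"dp": [0,0,0],"turn": 0,"jaw": 0},
    {"dp": [0,0,0],"turn": 0,"jaw": 0},
    {"dp": [0,0,0],"turn": 0,"jaw": 0}
  ]
}}

```text
t: 17.82
tcp_pos: [0.6406, -0.0149, 0.3757]
ee_rot: [-1.102, -1.363, 1.363]
ft_force: [-0.9, 0.3, -1.2]
grip_width: 0.0208
```

```bash
python3 -c "
from h import *
to(.6412,-.0174,.325,101.9)
c=cap('side');crop(c,'s16.png',260,130,380,300,5)
c=cap('top');crop(c,'t16.png',220,120,380,300,4)
to(.6412,-.0174,.325,101.9)
"
```

```text
t 17.82 p [ 0.6406 -0.0149  0.3757] jaw ang 102.08 tilt 0.03 dp [-0.0026  0.0507 -0.0001] turn 0.0032194911931272573 F [-0.9  0.3 -1.2] w 0.0208 j6 -1.87
t 17.93 p [ 0.6407 -0.0151  0.3759] jaw ang 102.07 tilt 0.01 dp [-0.0023  0.0509 -0.    ] turn 0.0030171719298284654 F [-1.   0.1 -1.3] w 0.0206 j6 -1.87
```

View pics/s16.png

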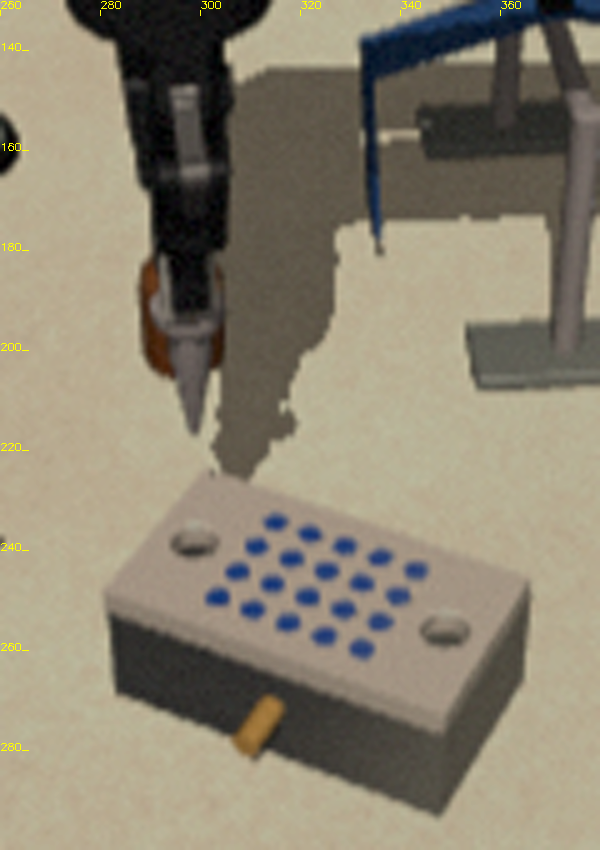

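View pics/t16.png

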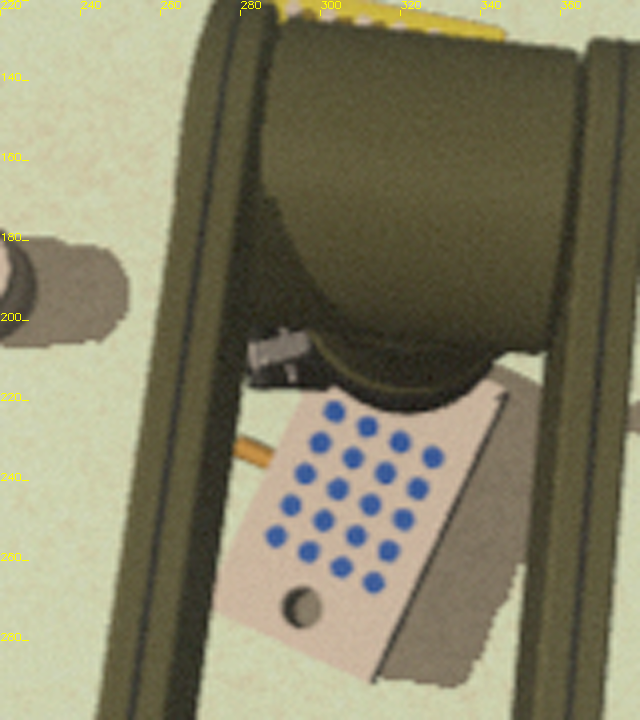

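```bash
python3 -c "
from h import *
c=cap('side')
for z in (.1296,.127,.132): print(onz(c,299,216.6,z))
to()
"
```

```text
[ 0.63817828 -0.01261168  0.1296    ]
[ 0.63856474 -0.01569407  0.127     ]
[ 0.63782156 -0.0097664   0.132     ]
t 17.98 p [ 0.6407 -0.0153  0.3759] jaw ang 102.06 tilt 0.01 dp [0. 0. 0.] turn None F [-0.4  0.  -0.8] w 0.021 j6 -1.87
```

{"name": "apply_moves", "arguments": {
  "rows": [
    {"dp": [-0.004,0.015,-0.001],"turn": 0,"jaw": 0},
    {"dp": [0,0.02,0],"turn": 0,"jaw": 0},
    {"dp": [0,0.015,0],"turn": 0,"jaw": 0},
    {"dp": [0,0,0],"turn": 0,"jaw": 0},
    {"dp": [0,0,0],"turn": 0,"jaw": 0},
    {"dp": [0,0,0],"turn": 0,"jaw": 0}
  ]
}}

```text
t: 18.73
tcp_pos: [0.643, -0.02, 0.3266]
ee_rot: [-1.104, -1.363, 1.361]
ft_force: [-0.8, -0.3, -1.1]
grip_width: 0.0205
```

```bash
python3 -c "
from h import *
to(.6424,-.0189,.325,101.9)
c=cap('side');crop(c,'s17.png',260,170,360,290,6)
"
```

```text
t 18.73 p [ 0.643  -0.02    0.3266] jaw ang 101.99 tilt 0.1 dp [0.0013 0.0016 0.0004] turn 0.0015404019546183866 F [-0.8 -0.3 -1.1] w 0.0205 j6 -1.88
```

View pics/s17.png

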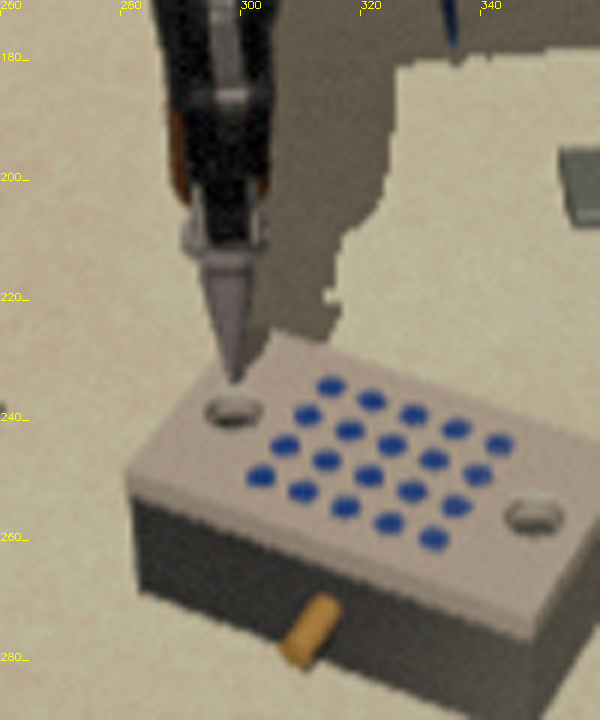

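{"name": "apply_moves", "arguments": {
  "rows": [
    {"dp": [0.001,0.015,0],"turn": 0,"jaw": 0},
    {"dp": [0,0.02,0],"turn": 0,"jaw": 0},
    {"dp": [0,0,0],"turn": 0,"jaw": 0},
    {"dp": [0,0,0],"turn": 0,"jaw": 0},
    {"dp": [0,0,0],"turn": 0,"jaw": 0}
  ]
}}

```text
t: 19.4
tcp_pos: [0.6428, -0.019, 0.2914]
ee_rot: [-1.104, -1.363, 1.361]
ft_force: [-0.2, -0.3, -1.4]
grip_width: 0.0206
```

```bash
python3 -c "
from h import *
to(.6424,-.0189,.2511,101.9)
"
```

```text
t 19.4 p [ 0.6428 -0.019   0.2914] jaw ang 101.99 tilt 0.08 dp [0.0002 0.0403 0.0005] turn 0.0015625380705390662 F [-0.2 -0.3 -1.4] w 0.0206 j6 -1.88
```

{"name": "apply_moves", "arguments": {
  "rows": [
    {"dp": [0,0.006,0],"turn": 0,"jaw": 0},
    {"dp": [0,0.006,0],"turn": 0,"jaw": 0},
    {"dp": [0,0,0],"turn": 0,"jaw": 0}
  ]
}}

```text
t: 19.77
tcp_pos: [0.6423, -0.0188, 0.278]
ee_rot: [-1.102, -1.361, 1.361]
ft_force: [0.1, 0.0, -1.1]
grip_width: 0.021
```

{"name": "apply_moves", "arguments": {
  "rows": [
    {"dp": [0,0.005,0],"turn": 0,"jaw": 0},
    {"dp": [0,0.005,0],"turn": 0,"jaw": 0},
    {"dp": [0,0,0],"turn": 0,"jaw": 0}
  ]
}}

```text
t: 20.15
tcp_pos: [0.6423, -0.0191, 0.268]
ee_rot: [-1.102, -1.361, 1.363]
ft_force: [-0.0, 0.5, -1.6]
grip_width: 0.0207
```

{"name": "apply_moves", "arguments": {
  "rows": [
    {"dp": [0,0.005,0],"turn": 0,"jaw": 0},
    {"dp": [0,0.004,0],"turn": 0,"jaw": 0},
    {"dp": [0,0,0],"turn": 0,"jaw": 0},
    {"dp": [0,0,0],"turn": 0,"jaw": 0}
  ]
}}

```text
t: 20.65
tcp_pos: [0.6423, -0.0191, 0.2595]
ee_rot: [-1.103, -1.361, 1.362]
ft_force: [0.0, -0.0, -1.1]
grip_width: 0.0203
```

```bash
python3 -c "
from h import *
to(.6424,-.0189,.2511,101.9)
c=cap('side');crop(c,'s18.png',260,170,360,290,6)
"
```

```text
t 20.65 p [ 0.6423 -0.0191  0.2595] jaw ang 101.99 tilt 0.04 dp [ 0.0002  0.0084 -0.0001] turn 0.0015234959728305725 F [ 0.  -0.  -1.1] w 0.0203 j6 -1.88
```

View pics/s18.png

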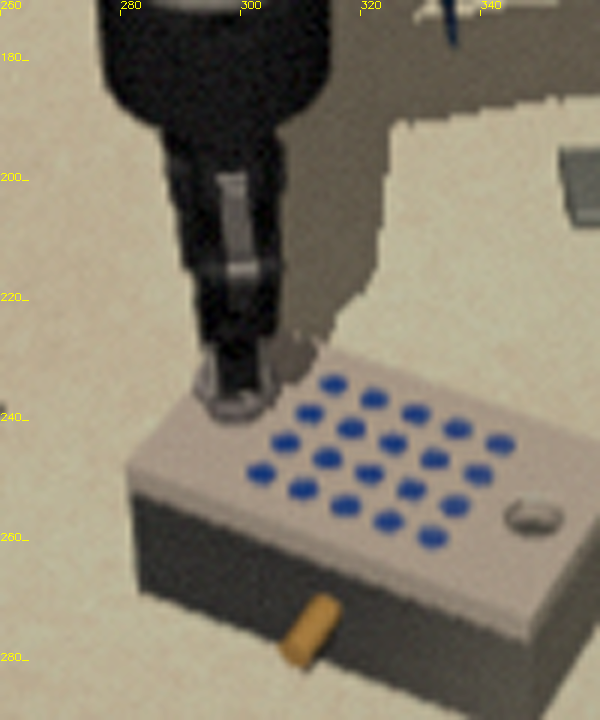

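{"name": "apply_moves", "arguments": {
  "rows": [
    {"dp": [0,0.004,0],"turn": 0,"jaw": 0},
    {"dp": [0,0.003,0],"turn": 0,"jaw": 0},
    {"dp": [0,0.001,0],"turn": 0,"jaw": 0},
    {"dp": [0,0,0],"turn": 0,"jaw": 0},
    {"dp": [0,0,0],"turn": 0,"jaw": 0}
  ]
}}

```text
t: 21.32
tcp_pos: [0.6425, -0.019, 0.2518]
ee_rot: [-1.103, -1.362, 1.362]
ft_force: [0.4, 0.5, -1.4]
grip_width: 0.021
```

{"name": "apply_moves", "arguments": {
  "rows": [
    {"dp": [0,0.0015,0],"turn": 0,"jaw": 0},
    {"dp": [0,0,0],"turn": 0,"jaw": 0},
    {"dp": [0,0,0],"turn": 0,"jaw": 0}
  ]
}}

```text
t: 21.7
tcp_pos: [0.6426, -0.019, 0.2511]
ee_rot: [-1.104, -1.362, 1.361]
ft_force: [-0.7, 0.3, 6.0]
grip_width: 0.0208
```

{"name": "apply_moves", "arguments": {
  "rows": [
    {"dp": [0,0,0],"turn": 0,"jaw": 0.2},
    {"dp": [0,0,0],"turn": 0,"jaw": 0.5},
    {"dp": [0,0,0],"turn": 0,"jaw": 0.8},
    {"dp": [0,0,0],"turn": 0,"jaw": 0.8},
    {"dp": [0,-0.02,0],"turn": 0,"jaw": 0.9},
    {"dp": [0,-0.04,0],"turn": 0,"jaw": 1},
    {"dp": [0,-0.04,0],"turn": 0,"jaw": 1},
    {"dp": [0,-0.03,0],"turn": 0,"jaw": 1}
  ]
}}

```text
t: 22.7
tcp_pos: [0.6427, -0.019, 0.382]
ee_rot: [-1.104, -1.363, 1.361]
ft_force: [0.8, -0.7, -0.2]
grip_width: 0.0849
```

```bash
python3 -c "
from h import *
to(.6424,-.0189,.2511,101.9)
c=cap('side');crop(c,'s19.png',260,170,380,300,6)
plan(.4985,.3360,.39,101.9,8)
"
```

```text
t 22.7 p [ 0.6427 -0.019   0.382 ] jaw ang 101.99 tilt 0.09 dp [0.0002 0.1309 0.0005] turn 0.001507553534493191 F [ 0.8 -0.7 -0.2] w 0.0849 j6 -1.88
[ 0.047 -0.001  0.009] 0.0
[ 0.047 -0.001  0.009] 0.0
[ 0.047 -0.001  0.009] 0.0
[ 0.047 -0.001  0.009] 0.0
[ 0.047 -0.001  0.009] 0.0
[ 0.047 -0.001  0.009] 0.0
[ 0.047 -0.001  0.009] 0.0
[ 0.047 -0.001  0.009] 0.0
```

View pics/s19.png

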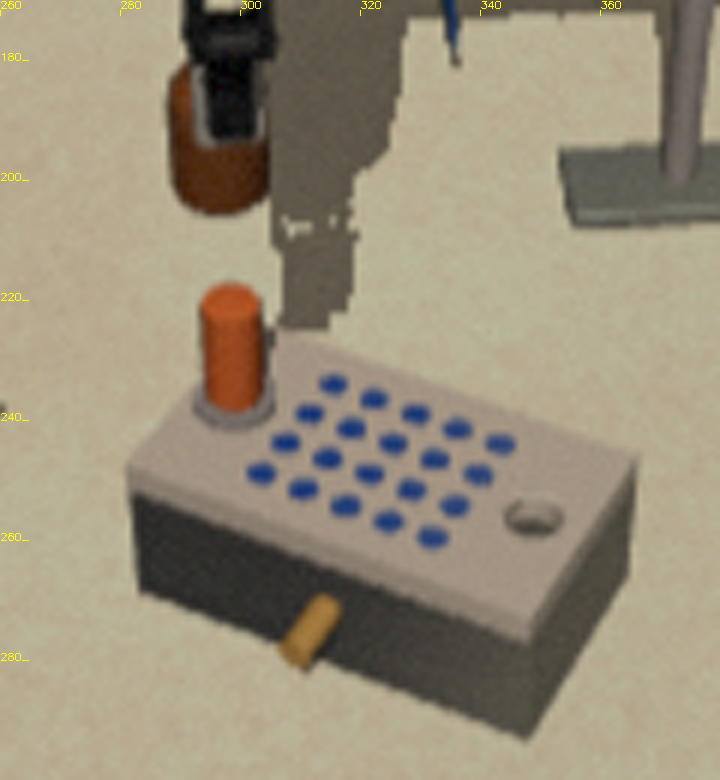

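{"name": "apply_moves", "arguments": {
  "rows": [
    {"dp": [0.03,0,0.006],"turn": 0,"jaw": 1},
    {"dp": [0.055,0,0.011],"turn": 0,"jaw": 1},
    {"dp": [0.055,0,0.011],"turn": 0,"jaw": 1},
    {"dp": [0.055,0,0.011],"turn": 0,"jaw": 1},
    {"dp": [0.055,0,0.011],"turn": 0,"jaw": 1},
    {"dp": [0.055,0,0.011],"turn": 0,"jaw": 1},
    {"dp": [0.05,0,0.005],"turn": 0,"jaw": 1},
    {"dp": [0.021,0,0.001],"turn": 0,"jaw": 1}
  ]
}}

```text
t: 23.75
tcp_pos: [0.4976, 0.3372, 0.3798]
ee_rot: [-1.101, -1.364, 1.364]
ft_force: [-0.5, -0.5, -0.3]
grip_width: 0.0855
```

{"name": "apply_moves", "arguments": {
  "rows": [
    {"dp": [0,0,0],"turn": 0,"jaw": 1},
    {"dp": [0,0,0],"turn": 0,"jaw": 1},
    {"dp": [0,0,0],"turn": 0,"jaw": 1}
  ]
}}

```text
t: 24.12
tcp_pos: [0.4995, 0.3334, 0.3801]
ee_rot: [-1.104, -1.36, 1.361]
ft_force: [-0.1, -0.4, -0.2]
grip_width: 0.0854
```

```bash
python3 -c "
from h import *
to(.4985,.336,.255,101.9)
"
```

```text
t 24.12 p [0.4995 0.3334 0.3801] jaw ang 101.88 tilt 0.04 dp [0.0028 0.1251 0.0004] turn -0.0004207539729653527 F [-0.1 -0.4 -0.2] w 0.0854 j6 -1.26
```

{"name": "apply_moves", "arguments": {
  "rows": [
    {"dp": [0.003,0.03,0],"turn": 0,"jaw": 1},
    {"dp": [0,0.035,0],"turn": 0,"jaw": 1},
    {"dp": [0,0.03,0],"turn": 0,"jaw": 1},
    {"dp": [0,0.02,0],"turn": 0,"jaw": 1},
    {"dp": [0,0.01,0],"turn": 0,"jaw": 1},
    {"dp": [0,0,0],"turn": 0,"jaw": 1},
    {"dp": [0,0,0],"turn": 0,"jaw": 1}
  ]
}}

```text
t: 25.0
tcp_pos: [0.4988, 0.3378, 0.2562]
ee_rot: [-1.104, -1.363, 1.36]
ft_force: [-0.0, 0.3, 0.2]
grip_width: 0.0852
```

```bash
python3 -c "
from h import *
to(.4985,.336,.255,101.9)
c=cap('side');crop(c,'s20.png',280,300,430,450,4)
"
```

```text
t 25.0 p [0.4988 0.3378 0.2562] jaw ang 101.96 tilt 0.11 dp [-0.0017  0.0012  0.0007] turn 0.0009982164761743685 F [-0.   0.3  0.2] w 0.0852 j6 -1.25
```

View pics/s20.png

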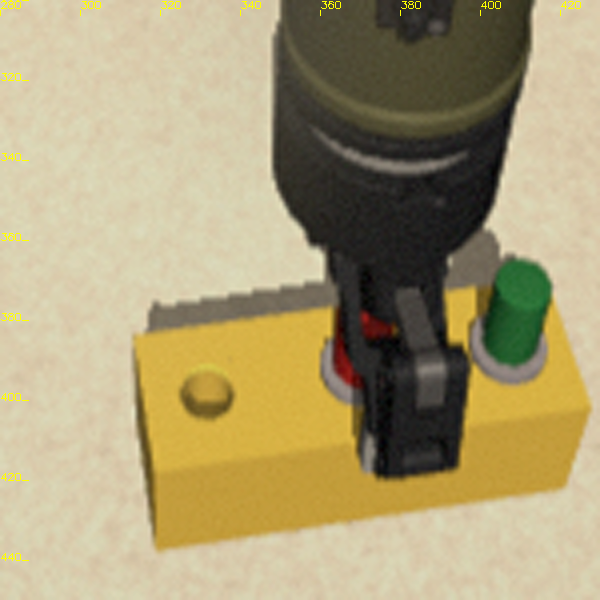

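```bash
python3 -c "
from h import *
s=cap('side');st=arm.read_state();p=st['tcp_pos'];R=cv2.Rodrigues(st['ee_rot'])[0]
for k in (.045,.057): print(proj(s,p+R[:,0]*k+R[:,1]*.16))
print(proj(s,[p[0],p[1],.12]),proj(s,[p[0],p[1],.075]))
to(.4985,.336,.255,101.9)
"
```

```text
[376.49620901 413.04012877]
[378.56687034 421.18346735]
[370.57280341 376.27887317] [368.42077047 391.28126369]
t 25.1 p [0.4987 0.3379 0.2563] jaw ang 101.98 tilt 0.12 dp [-0.0019  0.0013  0.0006] turn 0.0013527793755272292 F [0.  0.  0.7] w 0.0854 j6 -1.25
```

{"name": "apply_moves", "arguments": {
  "rows": [
    {"dp": [-0.002,0.002,-0.001],"turn": 0,"jaw": 1},
    {"dp": [0,0,0],"turn": 0,"jaw": 0.6},
    {"dp": [0,0,0],"turn": 0,"jaw": 0},
    {"dp": [0,0,0],"turn": 0,"jaw": 0},
    {"dp": [0,0,0],"turn": 0,"jaw": 0},
    {"dp": [0,0,0],"turn": 0,"jaw": 0},
    {"dp": [0,0,0],"turn": 0,"jaw": 0}
  ]
}}

```text
t: 25.98
tcp_pos: [0.4996, 0.3361, 0.2534]
ee_rot: [-1.103, -1.362, 1.361]
ft_force: [0.0, -1.1, 1.5]
grip_width: 0.0205
```

{"name": "apply_moves", "arguments": {
  "rows": [
    {"dp": [0,-0.01,0],"turn": 0,"jaw": 0},
    {"dp": [0,-0.02,0],"turn": 0,"jaw": 0},
    {"dp": [0,-0.03,0],"turn": 0,"jaw": 0},
    {"dp": [0,-0.04,0],"turn": 0,"jaw": 0},
    {"dp": [0,-0.03,0],"turn": 0,"jaw": 0},
    {"dp": [0,0,0],"turn": 0,"jaw": 0},
    {"dp": [0,0,0],"turn": 0,"jaw": 0}
  ]
}}

```text
t: 26.85
tcp_pos: [0.4991, 0.3358, 0.3824]
ee_rot: [-1.102, -1.36, 1.363]
ft_force: [-1.1, 0.0, -0.9]
grip_width: 0.0207
```

```bash
python3 -c "
from h import *
to(.4985,.336,.255,101.9)
c=cap('side');crop(c,'s21.png',280,230,430,430,4)
plan(.5325,.0293,.37,101.9,8)
"
```

```text
t 26.85 p [0.4991 0.3358 0.3824] jaw ang 101.99 tilt 0.09 dp [0.0004 0.1274 0.0003] turn 0.001525945266192262 F [-1.1  0.  -0.9] w 0.0207 j6 -1.26
[-0.038  0.002  0.004] 0.0
[-0.038  0.002  0.004] 0.0
[-0.038  0.002  0.004] 0.0
[-0.038  0.002  0.004] 0.0
[-0.038  0.002  0.004] 0.0
[-0.038  0.002  0.004] 0.0
[-0.038  0.002  0.004] 0.0
[-0.038  0.002  0.004] 0.0
```

View pics/s21.png

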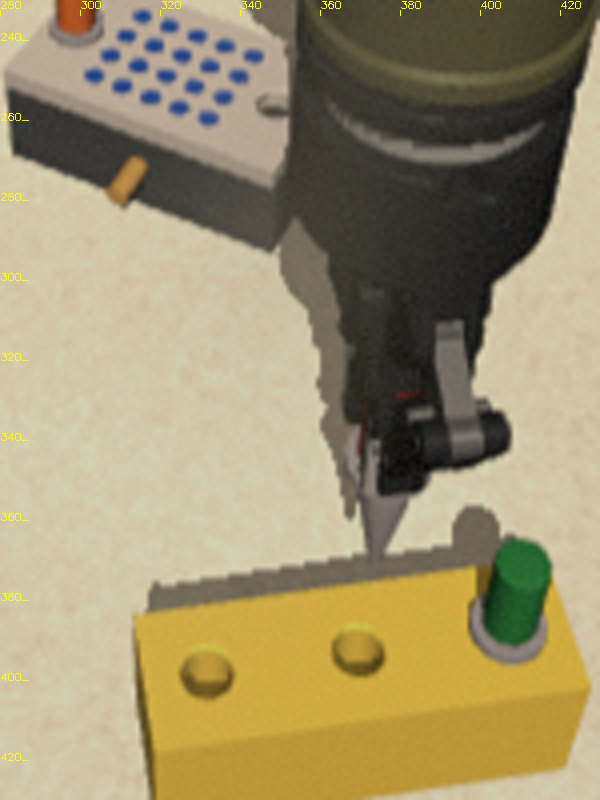

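{"name": "apply_moves", "arguments": {
  "rows": [
    {"dp": [-0.02,0.002,0.002],"turn": 0,"jaw": 0},
    {"dp": [-0.04,0.002,0.004],"turn": 0,"jaw": 0},
    {"dp": [-0.05,0.002,0.006],"turn": 0,"jaw": 0},
    {"dp": [-0.05,0.002,0.006],"turn": 0,"jaw": 0},
    {"dp": [-0.05,0.002,0.006],"turn": 0,"jaw": 0},
    {"dp": [-0.05,0.001,0.006],"turn": 0,"jaw": 0},
    {"dp": [-0.03,0.001,0.001],"turn": 0,"jaw": 0},
    {"dp": [-0.017,0,0],"turn": 0,"jaw": 0}
  ]
}}

```text
t: 27.9
tcp_pos: [0.5325, 0.0269, 0.3701]
ee_rot: [-1.102, -1.358, 1.361]
ft_force: [-0.3, 0.4, -0.6]
grip_width: 0.0206
```

{"name": "apply_moves", "arguments": {
  "rows": [
    {"dp": [0,0,0],"turn": 0,"jaw": 0},
    {"dp": [0,0,0],"turn": 0,"jaw": 0},
    {"dp": [0,0,0],"turn": 0,"jaw": 0}
  ]
}}

```text
t: 28.28
tcp_pos: [0.5329, 0.0304, 0.3711]
ee_rot: [-1.102, -1.363, 1.363]
ft_force: [-0.2, -0.7, -1.8]
grip_width: 0.021
```

```bash
python3 -c "
from h import *
to(.5325,.0293,.326,101.9)
c=cap('side');crop(c,'s22.png',260,170,400,300,5)
"
```

```text
t 28.27 p [0.5329 0.0304 0.3711] jaw ang 102.08 tilt 0.03 dp [-0.001   0.0451  0.0006] turn 0.003065973991751263 F [-0.2 -0.7 -1.8] w 0.021 j6 -1.8
```

View pics/s22.png

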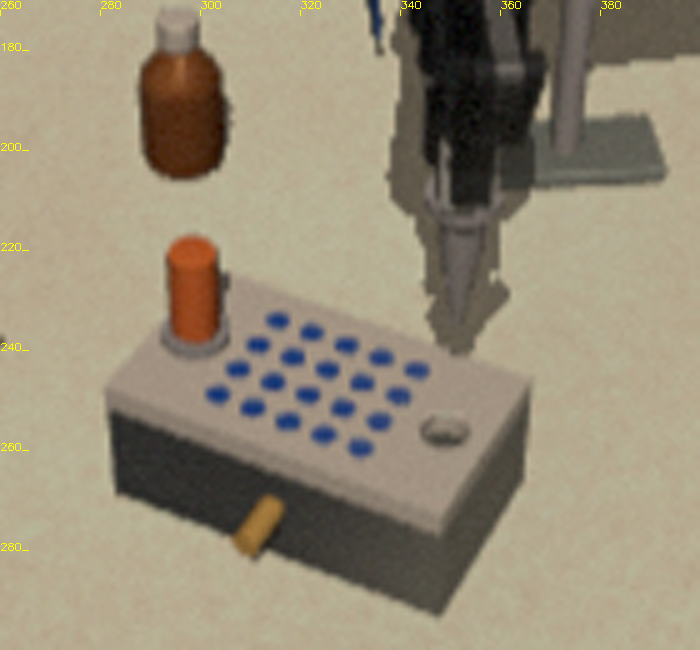

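```bash
python3 -c "
from h import *
c=cap('side')
print(onz(c,351.4,235.2,.1257))
to(.5325,.0293,.326,101.9)
"
```

```text
[0.52873936 0.03480214 0.1257    ]
t 28.38 p [0.5329 0.0303 0.3712] jaw ang 102.08 tilt 0.01 dp [-0.0009  0.0452  0.0006] turn 0.003072359804767833 F [ 0.2 -0.6 -1.6] w 0.0207 j6 -1.8
```

{"name": "apply_moves", "arguments": {
  "rows": [
    {"dp": [-0.002,0.015,0],"turn": 0,"jaw": 0},
    {"dp": [0,0.02,0],"turn": 0,"jaw": 0},
    {"dp": [0,0.011,0],"turn": 0,"jaw": 0},
    {"dp": [0,0,0],"turn": 0,"jaw": 0},
    {"dp": [0,0,0],"turn": 0,"jaw": 0},
    {"dp": [0,0,0],"turn": 0,"jaw": 0}
  ]
}}

```text
t: 29.12
tcp_pos: [0.5338, 0.0273, 0.3259]
ee_rot: [-1.104, -1.363, 1.361]
ft_force: [0.4, 0.0, -2.0]
grip_width: 0.0207
```

```bash
python3 -c "
from h import *
to(.5332,.0282,.326,101.9)
c=cap('side');crop(c,'s23.png',310,200,390,300,7)
c=cap('top');crop(c,'t23.png',240,200,370,310,6)
"
```

```text
t 29.12 p [0.5338 0.0273 0.3259] jaw ang 101.99 tilt 0.08 dp [ 0.001  -0.0001  0.0004] turn 0.0014910220499688778 F [ 0.4  0.  -2. ] w 0.0207 j6 -1.81
```

View pics/s23.png

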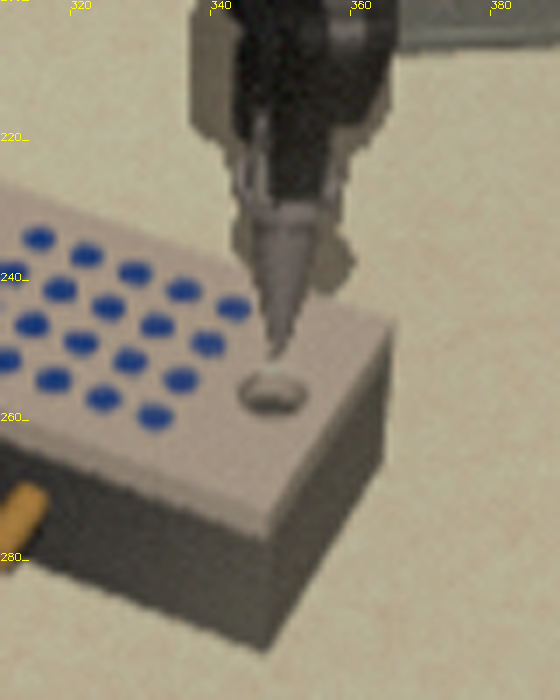

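View pics/t23.png

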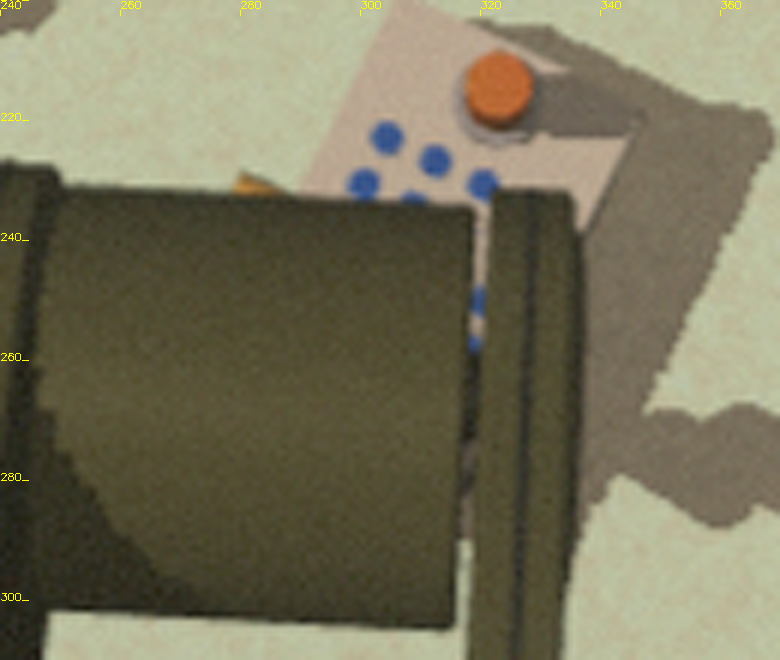

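```bash
python3 -c "
from h import *
c=cap('side')
print(onz(c,349.1,251,.0805), 'plate hole',onz(c,349,256.2,.067))
to(.5332,.0282,.326,101.9)
# far, for comparison
print(onz(c,299.2,233.8,.0805))
"
```

```text
[0.53147815 0.03397954 0.0805    ] plate hole [0.53111854 0.03570691 0.067     ]
t 29.27 p [0.5336 0.0274 0.3258] jaw ang 101.99 tilt 0.07 dp [ 0.0009 -0.0002  0.0002] turn 0.0014968181088558326 F [ 0.5  0.3 -1. ] w 0.0206 j6 -1.81
[ 0.6396109  -0.01320477  0.0805    ]
```

{"name": "apply_moves", "arguments": {
  "rows": [
    {"dp": [0.0018,0.015,0.0008],"turn": 0,"jaw": 0},
    {"dp": [0,0.02,0],"turn": 0,"jaw": 0},
    {"dp": [0,0,0],"turn": 0,"jaw": 0},
    {"dp": [0,0,0],"turn": 0,"jaw": 0},
    {"dp": [0,0,0],"turn": 0,"jaw": 0}
  ]
}}

```text
t: 29.9
tcp_pos: [0.5325, 0.0289, 0.2907]
ee_rot: [-1.104, -1.362, 1.361]
ft_force: [0.3, 0.6, 0.1]
grip_width: 0.0209
```

```bash
python3 -c "
from h import *
to(.5324,.029,.2504,101.9)
c=cap('side');crop(c,'s24.png',310,200,390,300,7)
"
```

```text
t 29.9 p [0.5325 0.0289 0.2907] jaw ang 101.99 tilt 0.04 dp [0.0001 0.0403 0.0001] turn 0.0015535893781368345 F [0.3 0.6 0.1] w 0.0209 j6 -1.8
```

View pics/s24.png

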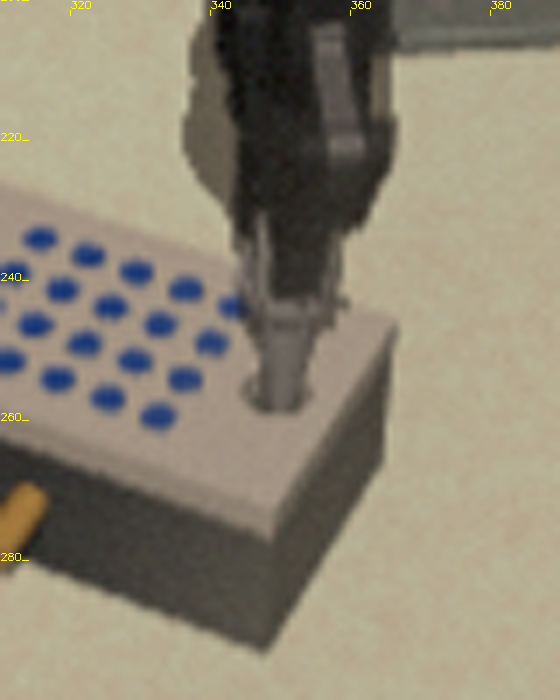

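{"name": "apply_moves", "arguments": {
  "rows": [
    {"dp": [0,0.004,0],"turn": 0,"jaw": 0},
    {"dp": [0,0.004,0],"turn": 0,"jaw": 0},
    {"dp": [0,0,0],"turn": 0,"jaw": 0},
    {"dp": [0,0,0],"turn": 0,"jaw": 0}
  ]
}}

```text
t: 30.45
tcp_pos: [0.5323, 0.029, 0.2821]
ee_rot: [-1.103, -1.361, 1.362]
ft_force: [-0.6, 0.3, -1.2]
grip_width: 0.0208
```

{"name": "apply_moves", "arguments": {
  "rows": [
    {"dp": [0,0.004,0],"turn": 0,"jaw": 0},
    {"dp": [0,0.003,0],"turn": 0,"jaw": 0},
    {"dp": [0,0,0],"turn": 0,"jaw": 0},
    {"dp": [0,0,0],"turn": 0,"jaw": 0}
  ]
}}

```text
t: 30.95
tcp_pos: [0.5324, 0.0289, 0.2751]
ee_rot: [-1.103, -1.362, 1.362]
ft_force: [0.9, 1.7, -1.0]
grip_width: 0.0208
```

```bash
python3 -c "
from h import *
to(.5324,.029,.2504,101.9)
c=cap('side');crop(c,'s25.png',260,200,390,300,6)
"
```

```text
t 30.95 p [0.5324 0.0289 0.2751] jaw ang 102.0 tilt 0.02 dp [ 0.0001  0.0247 -0.    ] turn 0.0016625510679054603 F [ 0.9  1.7 -1. ] w 0.0208 j6 -1.8
```

View pics/s25.png

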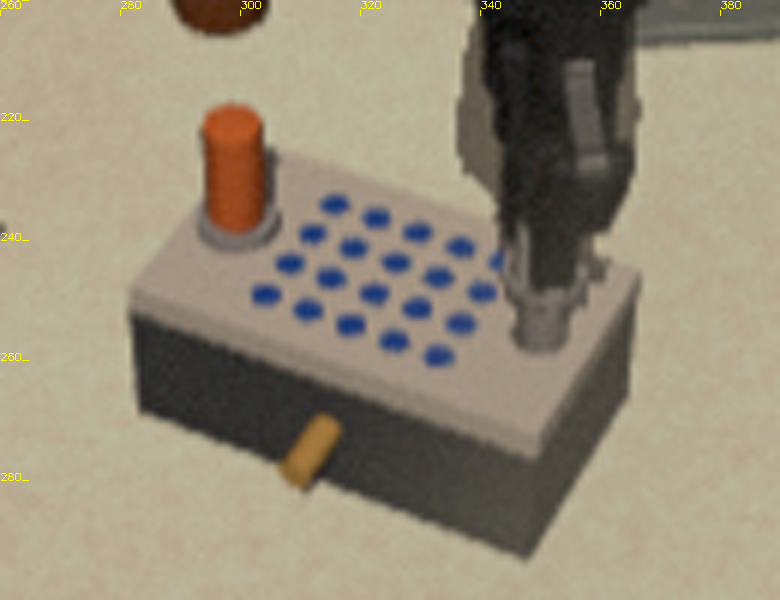

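{"name": "apply_moves", "arguments": {
  "rows": [
    {"dp": [0,0.004,0],"turn": 0,"jaw": 0},
    {"dp": [0,0.003,0],"turn": 0,"jaw": 0},
    {"dp": [0,0,0],"turn": 0,"jaw": 0},
    {"dp": [0,0,0],"turn": 0,"jaw": 0}
  ]
}}

```text
t: 31.5
tcp_pos: [0.5321, 0.0288, 0.2679]
ee_rot: [-1.103, -1.361, 1.362]
ft_force: [1.5, 0.3, -0.9]
grip_width: 0.0208
```

{"name": "apply_moves", "arguments": {
  "rows": [
    {"dp": [0,0.003,0],"turn": 0,"jaw": 0},
    {"dp": [0,0.003,0],"turn": 0,"jaw": 0},
    {"dp": [0,0,0],"turn": 0,"jaw": 0},
    {"dp": [0,0,0],"turn": 0,"jaw": 0}
  ]
}}

```text
t: 32.0
tcp_pos: [0.5323, 0.0289, 0.2621]
ee_rot: [-1.103, -1.361, 1.362]
ft_force: [1.0, -0.5, -1.8]
grip_width: 0.0208
```

{"name": "apply_moves", "arguments": {
  "rows": [
    {"dp": [0,0.003,0],"turn": 0,"jaw": 0},
    {"dp": [0,0.003,0],"turn": 0,"jaw": 0},
    {"dp": [0,0.003,0],"turn": 0,"jaw": 0},
    {"dp": [0,0,0],"turn": 0,"jaw": 0},
    {"dp": [0,0,0],"turn": 0,"jaw": 0}
  ]
}}

```text
t: 32.62
tcp_pos: [0.5327, 0.0289, 0.2531]
ee_rot: [-1.104, -1.362, 1.361]
ft_force: [3.6, -0.1, -4.1]
grip_width: 0.0206
```

{"name": "apply_moves", "arguments": {
  "rows": [
    {"dp": [0,0.003,0],"turn": 0,"jaw": 0},
    {"dp": [0,0.001,0],"turn": 0,"jaw": 0},
    {"dp": [0,0,0],"turn": 0,"jaw": 0},
    {"dp": [0,0,0],"turn": 0,"jaw": 0}
  ]
}}

```text
t: 33.12
tcp_pos: [0.5327, 0.0289, 0.2503]
ee_rot: [-1.104, -1.363, 1.361]
ft_force: [1.3, -0.3, 5.8]
grip_width: 0.0207
```

Seated contact felt (+5.8 N). Release, lift, and check.

{"name": "apply_moves", "arguments": {
  "rows": [
    {"dp": [0,0,0],"turn": 0,"jaw": 0.2},
    {"dp": [0,0,0],"turn": 0,"jaw": 0.5},
    {"dp": [0,0,0],"turn": 0,"jaw": 0.8},
    {"dp": [0,0,0],"turn": 0,"jaw": 0.8},
    {"dp": [0,-0.02,0],"turn": 0,"jaw": 0.9},
    {"dp": [0,-0.04,0],"turn": 0,"jaw": 1},
    {"dp": [0,-0.05,0],"turn": 0,"jaw": 1},
    {"dp": [0,-0.05,0],"turn": 0,"jaw": 1}
  ]
}}

```text
t: 34.12
tcp_pos: [0.5318, 0.029, 0.4101]
ee_rot: [-1.101, -1.36, 1.362]
ft_force: [0.5, -0.5, 0.1]
grip_width: 0.0854
```

{"name": "apply_moves", "arguments": {
  "rows": [
    {"dp": [0,0,0.05],"turn": 0,"jaw": 1},
    {"dp": [0.03,0,0.05],"turn": 0,"jaw": 1},
    {"dp": [0.06,0,0],"turn": 0,"jaw": 1},
    {"dp": [0.06,0,0],"turn": 0,"jaw": 1},
    {"dp": [0.06,0,0],"turn": 0,"jaw": 1},
    {"dp": [0.04,0,0],"turn": 0,"jaw": 1},
    {"dp": [0,0,0],"turn": 0,"jaw": 1},
    {"dp": [0,0,0],"turn": 0,"jaw": 1}
  ]
}}

```text
t: 35.12
tcp_pos: [0.3823, 0.2524, 0.4088]
ee_rot: [-1.103, -1.361, 1.364]
ft_force: [0.6, 0.5, 0.2]
grip_width: 0.0855
```

```bash
python3 -c "
from h import *
to()
c=cap('side','s26.png');crop(c,'s27.png',260,200,380,300,6)
c=cap('top','t26.png');crop(c,'t27.png',260,190,360,300,6)
"
```

```text
t 35.12 p [0.3823 0.2524 0.4088] jaw ang 102.03 tilt 0.09 dp [0. 0. 0.] turn None F [0.6 0.5 0.2] w 0.0855 j6 -1.29
```

View pics/s26.png

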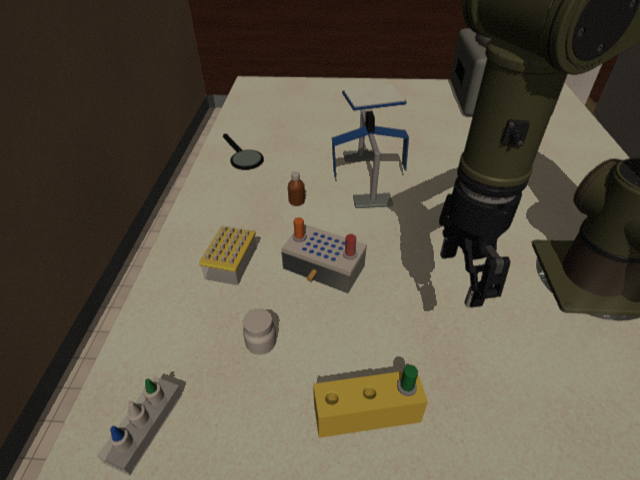

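View pics/s27.png

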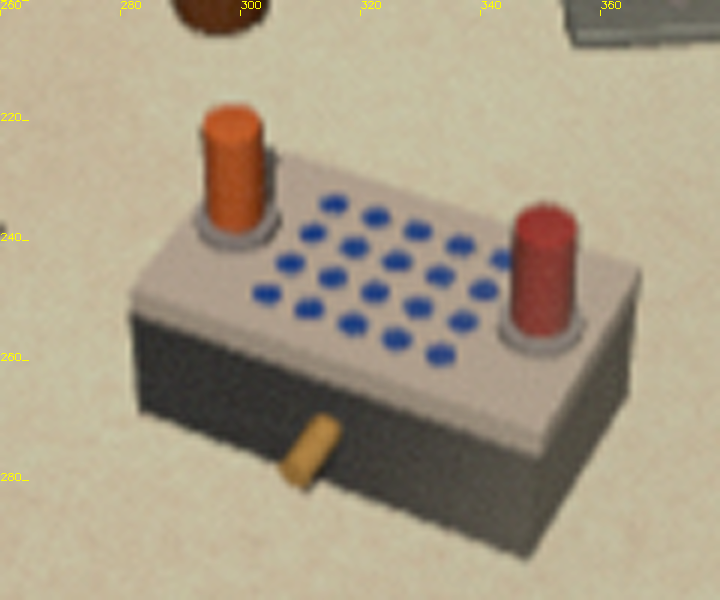

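View pics/t26.png

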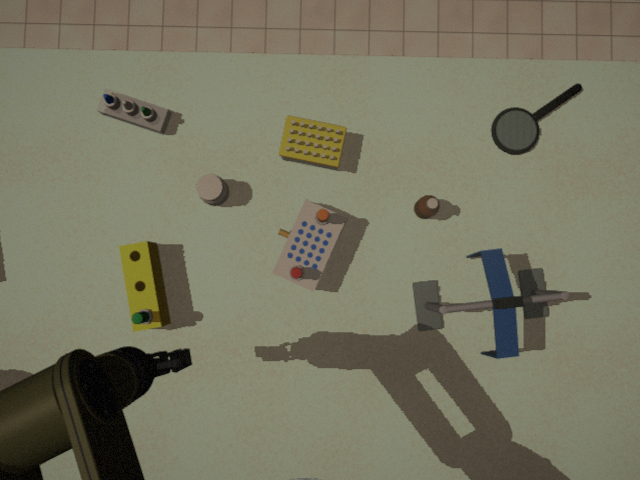

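View pics/t27.png

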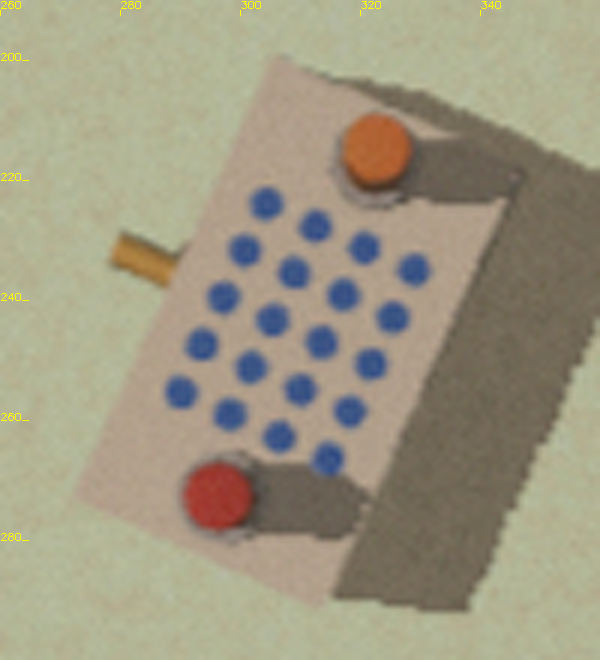

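Run:
```python
from h import *
t=cap('top');s=cap('side')
S=lambda x,y:(260+x/6,200+y/6);T=lambda x,y:(260+x/6,190+y/6)
a=tri([t,s],[T(376,150),S(233,122)]);b=tri([t,s],[T(217,496),S(545,222)])
print(a,b,np.linalg.norm(a[0]-b[0]))
for n,p in (('o',T(376,150)),('r',T(217,496))): print(n,onz(t,*p,.117))
# collars side, z=.072
print('collar o',onz(s,*S(235,222),.072),'r',onz(s,*S(541,327),.072),'tops',onz(s,*S(233,122),.117),onz(s,*S(545,222),.117))
q=[onz(t,*T(*q),.067) for q in [(275,55),(75,492),(320,605),(512,195)]]; print([x[:2].round(4) for x in q])
# hang state
by=np.array([-.143,.99,0]);by/=np.linalg.norm(by);mid=np.array([.4855,-.3445,0])+by*.02
crop(s,'s28.png',320,90,430,220,5)
```

```text
(array([ 0.64049883, -0.0177674 ,  0.11498433]), [np.float64(0.0009405169154371575), np.float64(0.0009405169154368243)]) (array([0.53059855, 0.02941215, 0.11585144]), [np.float64(0.0011313004128159234), np.float64(0.0011313004128157952)]) 0.11960239475495059
o [ 0.64122009 -0.01772442  0.117     ]
r [0.53172233 0.02932502 0.117     ]
collar o [ 0.6398994  -0.01219085  0.072     ] r [0.52890304 0.0355726  0.072     ] tops [ 0.63925233 -0.01532714  0.117     ] [0.52951148 0.03071005 0.117     ]
[array([0.6775, 0.0159]), array([0.5322, 0.0777]), array([ 0.4974, -0.0033]), array([ 0.633 , -0.0631])]
```

View pics/s28.png

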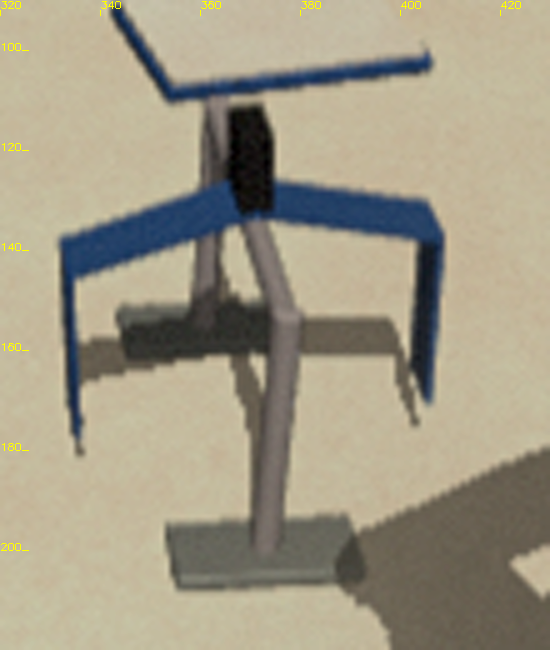

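```bash
python3 -c "
from h import *
to(); print(arm.sign_off())"
```

```text
t 35.33 p [0.3828 0.2516 0.4091] jaw ang 101.88 tilt 0.03 dp [0. 0. 0.] turn None F [-0.1 -0.   0.8] w 0.0849 j6 -1.29
the job is handed in; nothing more can be done
None
```

I handed the job in at t = 35.3 s. The guard hangs over the bar, the orange pin is in the far hole and the red pin in the near hole, and everything has been let go. The sign-off gave no verdict.

**Last checks**
- **Guard:** it is still, with its ridge on the bar. The side view puts its tilt at 0.06–0.09 rad (limit 0.2) and its peak about 4 mm off the bar's axis.
- **Pins:** each one was pressed down until the wrist force rose by about 7 N, at the expected seated height. In the pictures both collars sit flush on the plate. The handle tops are 119.6 mm apart (nominal 120), at about 0.115–0.116 m, where fully seated would be 0.117 m.
- **Plate:** the strip of base that showed along its −y side is gone. The holes themselves are now under the collars, so I could not measure their alignment directly.
- **Other objects:** the rod, tip box, jar and bottle look unmoved by eye in both views. The gripper is clear of everything.

**Disagreements:** The two cameras disagreed steadily by about 2.5 mm in x and 2.8 mm in y. The top view matched the arm's position better, so I aimed at the base holes mainly from it. Close-up tip readings for the red pin differed by 1–2 mm, but it went in with under about 4 N of side force.

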